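# File a long profile sample in the desk-top pedal bin

## Robot

A 6-joint arm with a two-finger parallel gripper is mounted at the origin on the work surface. World frame = base frame: x ahead of the robot, y to its left, z up, the work surface at z = 0. Lengths are in m, angles in rad, forces in N, time in s.
With the tool pointing down it reaches from about 0.25 to 0.85 m from the base axis. Payload 12.5 kg.
Tool frame: the origin (TCP) lies between the finger pads; the fingertips stand 19 mm ahead of it and the grasp point (between the pads) is the TCP; z points along the fingers, y is the direction in which the jaws open and shut (so a half turn about z gives the same grasp; the last joint's range is limited). The gripper opens to 93 mm and grips with 3 to 60 N. Pads are 15 mm wide; open, the fingers measure 128 mm over their backs; the gripper's body (75 mm by 188 mm) begins 65 mm behind the grasp point.
Start: joints at [-1.298, 0.351, 1.652, -0, 1.139, -0.085], TCP at [0.193, -0.515, 0.238] pointing down, gripper open.
Joint ranges: [-2.75, 2.75], [-0.79, 2.1], [0.01, 2.65], [-1.57, 4.71], [0.07, 3.14], [-2.87, 2.87]. Speed limits (rad/s): [2.22, 2.22, 2.79, 3.14, 3.14, 3.14].

## Interface

Orientations are given as a rotation vector (axis times angle).
In Python, from cell import state, capture, job_done gives the robot as it stands. The module is installed in compiled form; this text tells all that it offers.
- The arm moves only by the tool jog_arm, never from a script. Its argument "moves" is a list that holds one entry, the list of rows, each a list of 4 numbers: the shift along the tool's x, y, z in mm, then the turn about the tool's z in rad. In form: [[[dx, dy, dz, twist], ...]]. A call has 1 to 10 rows; each row is the pose to reach, as a shift and turn from the pose commanded when the call began, along the tool's axes at that moment; what a row does not reach only later rows make up. A row lasts 1/8 s, in which the tool goes at most 62.5 mm and 10.7 degrees, less where a joint would pass 70% of its speed; a pose out of reach is approached as far as the arm can. A call with a gripper value outside its range is refused whole. "gripper" is the closure, from 0 (fully open) to 1 (shut), set as the call begins (left out, the last holds). The fingers move at their own pace and stop on an object; the grip force is fixed at half the most. Time passes only in rows, so rows that repeat a pose let the fingers close. It gives the time, the measured TCP pose, the force and the opening at its end, in the units of the state.
- state(): the state, without advancing time (a new reading comes with each control period).
- capture(name): name is "scene" or "top"; returns a dict with "pixels" (420x560x3 uint8, blue, green, red), "depth" (420x560 float32, m along the optical axis (not along the pixel's ray), 0 where there is no reading), "fx", "fy", "cx", "cy" (pixels), "k1" (the pictures are not rectified: a ray, as slopes to the right and down, at radius r is drawn at 1 + k1 r^2 times it, then the intrinsics apply), "R" (3x3) and "t" (3): a world point X has camera coordinates R X + t. Camera axes: x right, y down, z forward; pixel columns grow to the right and rows downward; lengths in m; the calibration is good to about 2 mm. A picture is of the moment at which its call begins.
- job_done(): hands the job in, once; it reports no verdict.
The state is a dict: "time_s": time; "q": joint angles; "qd": joint speeds; "effort": joint torques, N m; "tool_pos": TCP position; "tool_rot": TCP orientation; "ft_force": force on the tool from outside, world axes, zero at the start; "ft_torque": the same for the moment, N m; "width": finger opening in m.
Only numpy, scipy, OpenCV 4.12 (cv2) and the standard library are available. Lean on these libraries where they do the work, as an engineer would, in place of code of your own. Each camera call takes 0.05 s, during which the arm holds its last target.

## Task

File the long aluminium profile sample in the pedal bin: press the pedal right down so that the hood swings fully open, put the long sample in the bin and leave it standing upright on its end on the bin's floor. Then ease the pedal back up, slowly so that the hood never slams, until the hood is fully shut over it; leave the short sample, the folded rule, the cup and the casting where they are.

Things in the scene. Friction and masses are not known exactly. Their poses are not given: they have to be found in the camera images.
- bin: Grey sheet-metal bin, open at the top, fixed to the desk, yaw within 0.25 rad. Origin: centre of its underside, on the desk; z up. Outside 118 mm (x) by 88 mm (y), rim 115 mm above the desk; walls and floor 4 mm: the inside is 110 mm (x) by 80 mm (y) by 111 mm deep. The pedal sticks out of its -y side; the hood is hinged along its +y side.
- hood (a joint): Hood over the bin: grey plastic box without a bottom, 146 mm (bin x) by 118 mm (bin y) by 82 mm tall, walls 3 mm, lower edge at rim height. 0 = shut, 2.6 rad = fully open. Linked to the pedal: hood angle = 5.9 x pedal angle. A part leaning out over the rim by more than about 14 mm keeps it from shutting. Shutting should take 2 s or more; faster than 3.5 rad/s is a slam.
- pedal (a joint): Pedal lever, 0 = up (hood shut), 0.44 rad = fully down (hood open); turns about pedal_pivot on an axis along the bin's x. The pivot is stiff: 3 to 14 N at the pad either way. It does not spring back: pedal and hood stay where they are left, so the pedal must be lifted to shut the hood, for instance by pinching the pad across its 28 mm width from above.
- pedal_pad (a point): Middle of the black rubber pedal pad: 28 mm wide (bin x), 46 mm long (along the lever), 14 mm thick, 100 mm from the pivot. At pedal 0 the lever points to bin -y, rising 0.22 rad outwards (this point 84 mm above the desk); fully down it slopes 0.22 rad down outwards (40 mm above the desk). Open space under it.
- pedal_pivot (a point): Pivot of the pedal, at bin x = 0, y = -50 mm, 62 mm above the desk.
- bar: The long sample: straight square aluminium profile, 165 mm long, 28 by 28 mm in section, about 0.14 kg, both ends and all sides alike, lying on the desk. Origin at its centre; x along its length. Its length is within 0.35 rad of world x at the start (either way round counts the same). Stood on end in the bin it stands 54 mm higher than the rim.
- stub: The short sample, same section (28 by 28 mm) but 80 mm long; origin at its centre, x along its length. It lies beside the long one, on either side of it. Leave it alone.
- rule: Folded wooden rule lying flat, 34 by 192 by 16 mm, long along its y; origin at the centre of its underside. Leave it alone.
- cup: Empty dark steel pen cup, 80 mm wide, 90 mm tall; origin at the centre of its underside. Leave it alone.
- casting: Rough steel casting, about 180 mm long (x), 48 mm wide, 50 mm tall; origin at its underside. Leave it alone.
- hood_hinge (a point): Middle of the hood's hinge line, which runs along the bin's x at bin y = +47 mm, 115 mm above the desk. Fully open, the hood hangs out over the +y side, its mouth facing up and back towards the bin, rising from here at 30 degrees above level.
Things that resemble listed ones, but are neither listed nor needed, are in the scene too. What is shaped like the bar but turquoise is not meant.

How it is judged:
On the way, in this order (a step that is already met when the one before it is completed fails the run):
1. the pedal is pressed down and the hood is fully open (value of joint hood above 2.4 rad), for 0.2 s.
2. the long sample stands upright in the open bin, let go of (value of joint hood above 1.5 rad and angle between the x axis of bar and the z axis of bin, either way round below 0.26 rad and z of bar in the frame of bin below 0.1 m and x of bar in the frame of bin between -0.055 and 0.055 m and y of bar in the frame of bin between -0.04 and 0.04 m and contact force between the fingers and bar below 0.1 N and linear speed of bar below 0.03 m/s), for 0.2 s.
At the end, for the whole second after the job is handed in: The hood is shut (within 0.12 rad) and the pedal fully up (within 0.02 rad); the long sample stands at rest on the bin's floor inside the bin, within 15 degrees of upright (value of joint hood below 0.12 rad and value of joint pedal below 0.02 rad and angle between the x axis of bar and the z axis of bin, either way round below 0.26 rad and z of bar in the frame of bin below 0.1 m and x of bar in the frame of bin between -0.055 and 0.055 m and y of bar in the frame of bin between -0.04 and 0.04 m and linear speed of bar below 0.02 m/s); the robot touches nothing.
It fails at once if the hood is slammed shut (faster than 3.5 rad/s) (velocity of joint hood below -3.5 rad/s).
It fails at once if the short sample, rule, cup or casting is moved more than 30 mm (distance of any of stub, rule, cup, casting from where it was at the start of the episode above 0.03 m).
It also fails if it takes over 72 s, if anything falls off the work surface, if the arm or the gripper's body presses on something with over 40 N, if the wrist force passes 120 N, or if a joint passes its speed limit or range.

## Working session

There is one attempt and no reset: what is moved stays moved. The work goes in short steps, Python scripts to look and compute and a tool call to move; the robot and the scene stay as the last step left them, time stands still between calls to the robot, and variables do not carry over. Pictures are saved under pics/ and viewed, and the job is handed in when it is done.

Besides the shell and the picture viewer there is one more tool, called after ">>>" as name([rows], argument=value, ...), one row to a line, values as JSON. jog_arm: Moves the arm, as the interface text tells. Its arguments: {"type":"object","properties":{"moves":{"type":"array"},"gripper":{"type":"number"}},"required":["moves"]}

```bash
mkdir -p pics; ls
cat > h.py <<'E'
import numpy as np, cv2
from cell import state, capture, job_done
def save(c,n): cv2.imwrite(f'pics/{n}.png',c['pixels'])
def ray(c,u,v):
    d=np.array([(u-c['cx'])/c['fx'],(v-c['cy'])/c['fy']]);s=d.copy()
    for _ in range(30): s=d/(1+c['k1']*(s@s))
    return s
def w(c,u,v,z):
    "intersect pixel ray with plane z"
    s=ray(c,u,v);R=np.array(c['R']);t=np.array(c['t']);o=-R.T@t;d=R.T@np.array([s[0],s[1],1]);k=(z-o[2])/d[2];return o+k*d
def wd(c,u,v,dz=None):
    if dz is None:
        p=c['depth'][int(v)-1:int(v)+2,int(u)-1:int(u)+2];p=p[p>0];dz=np.median(p) if len(p) else np.nan
    s=ray(c,u,v);return np.array(c['R']).T@(np.array([s[0],s[1],1])*dz-np.array(c['t']))
def two(c1,p1,c2,p2):
    A=[];b=[]
    M=np.zeros((3,3));y=np.zeros(3)
    rs=[]
    for c,p in((c1,p1),(c2,p2)):
        s=ray(c,*p);R=np.array(c['R']);o=-R.T@np.array(c['t']);d=R.T@np.array([s[0],s[1],1]);d/=np.linalg.norm(d);P=np.eye(3)-np.outer(d,d);M+=P;y+=P@o;rs.append((o,P))
    x=np.linalg.solve(M,y);return x,[np.linalg.norm(P@(x-o)) for o,P in rs]
E
python3 - <<'E'
from h import *
import pickle
s=state();print(s)
C={n:capture(n) for n in('scene','top')}
pickle.dump(C,open('c0.pkl','wb'))
for n in C: save(C[n],n+'0');c=C[n];print(n,c['fx'],c['k1'],-np.array(c['R']).T@c['t'],np.array(c['R'])[2])
E
```

```text
pics
{'time_s': 0.0, 'q': array([-1.29760540e+00,  3.51228764e-01,  1.65240674e+00, -1.09994195e-05,
        1.13905698e+00, -8.45801925e-02]), 'qd': array([ 7.24245701e-04, -4.27646874e-05, -5.89421885e-04,  6.61854262e-04,
        6.85231003e-04, -2.04622959e-03]), 'effort': array([ 3.29804507e-04, -4.97320783e+01, -2.85260421e+01,  6.99468981e-02,
        2.55553960e-02, -9.01405406e-05]), 'tool_pos': array([ 0.19255246, -0.51486817,  0.23711209]), 'tool_rot': array([-3.09038316e+00, -5.58805545e-01,  1.78239282e-04]), 'ft_force': array([-0.17670754, -0.20492641, -0.3486422 ]), 'ft_torque': array([-0.0120163 , -0.03552463,  0.00776408]), 'width': 0.0932853754782536}
scene 451.03753285138606 -0.056994831940979485 [ 0.95958024 -0.74692902  0.8367989 ] [-0.4116254   0.57246699 -0.70911641]
top 486.5280264534451 -0.00026352057135947714 [ 0.41075162 -0.18666753  1.191603  ] [ 0.11247138  0.02669281 -0.99329637]
```

View pics/scene0.png

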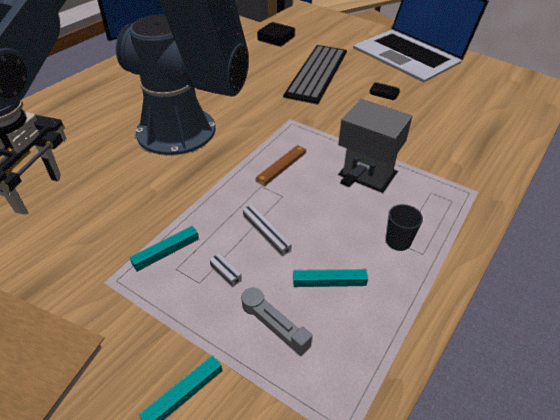

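View pics/top0.png

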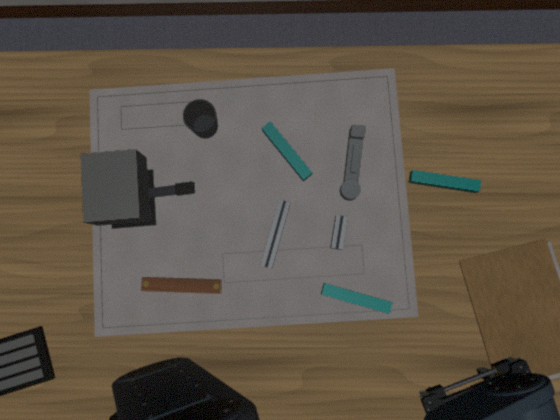

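The scene picture shows the bin with its shut hood at about (375,140) and the pedal at (350,180). The bar is at (267,229) and the stub at (225,268). In the top view, bar (276,233), stub (339,232), pad (184,188), hood top (113,187). Next I'll enlarge the crops.

Run:
```python
from h import *
import pickle
C=pickle.load(open('c0.pkl','rb'))
def crop(n,u0,v0,u1,v1,k,name):
    cv2.imwrite(f'pics/{name}.png',cv2.resize(C[n]['pixels'][v0:v1,u0:u1],None,fx=k,fy=k,interpolation=cv2.INTER_CUBIC))
crop('top',70,130,210,240,5,'t_bin')
crop('top',220,180,360,290,5,'t_bar')
crop('scene',320,90,430,200,5,'s_bin')
crop('scene',190,190,310,300,5,'s_bar')
```

```text
(no output)
```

View pics/t_bin.png

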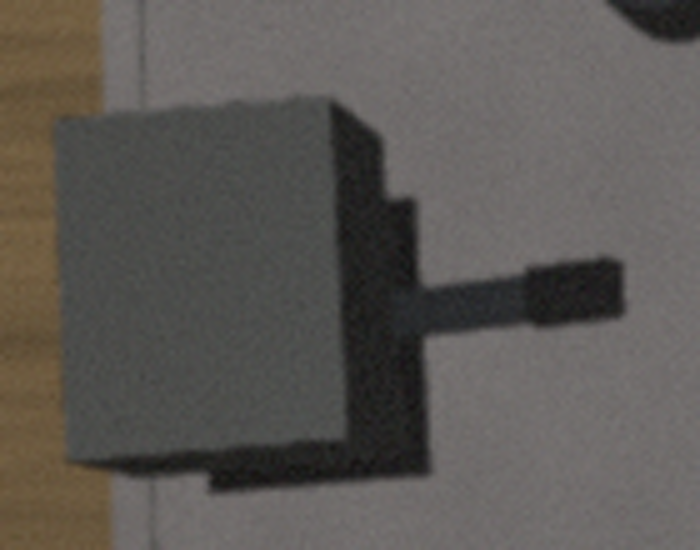

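View pics/t_bar.png

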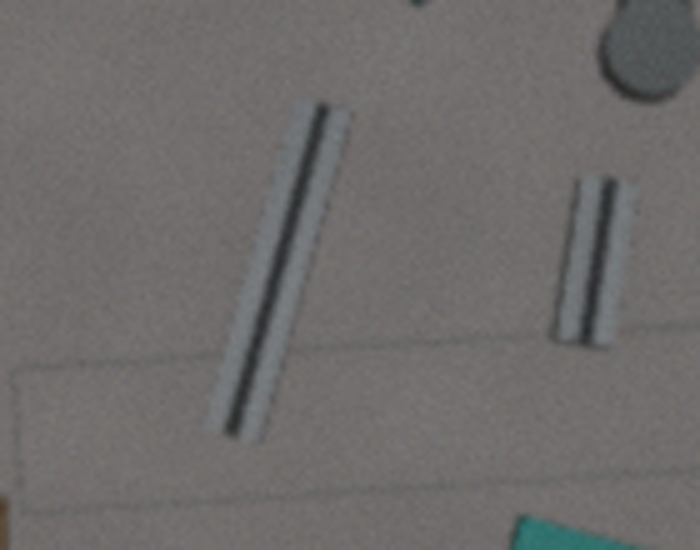

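View pics/s_bin.png

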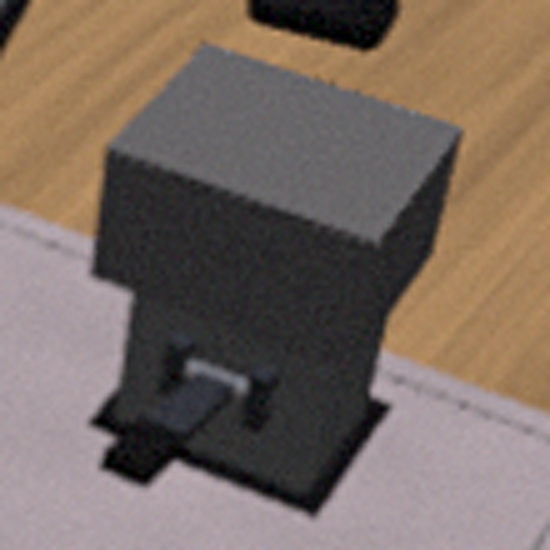

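View pics/s_bar.png

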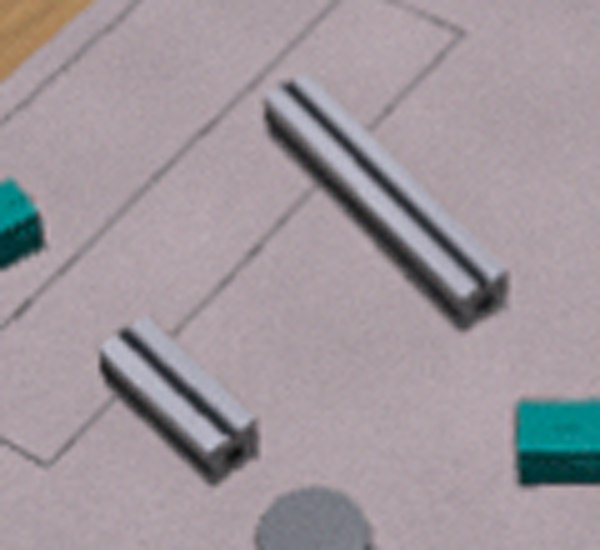

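Run:
```python
from h import *
import pickle
C=pickle.load(open('c0.pkl','rb'))
T,S=C['top'],C['scene']
f=lambda o,p:((o[0]+(p[0]+.5)/5-.5),(o[1]+(p[1]+.5)/5-.5))
def m(n,ot,pt,os,ps):
    a,b=f(ot,pt),f(os,ps);x,r=two(T,a,S,b);print(n,x.round(4),'res',np.round(r,4)[0],'depth T',wd(T,*a).round(3));return x
a=m('bar+x',(220,180),(322,106),(190,190),(497,275))
b=m('bar-x',(220,180),(232,434),(190,190),(290,85))
d=a-b;print(np.linalg.norm(d),np.arctan2(d[1],d[0]),(a+b)/2)
q=[]
for n,pt,ps in(('++',(55,120),(460,130)),('+-',(330,97),(380,243)),('--',(345,440),(108,150)),('-+',(68,460),(205,43))):
    q.append(m(n,(70,130),pt,(320,90),ps))
q=np.array(q)
ex=(q[0]+q[1]-q[2]-q[3])/2;ey=(q[0]+q[3]-q[1]-q[2])/2
print('size',np.linalg.norm(ex),np.linalg.norm(ey),'yaw',np.arctan2(ex[1],ex[0]),np.arctan2(-ey[0],ey[1]),q.mean(0))
for p in((578,290),(530,297),(623,287)): print('pad depth',wd(T,*f((70,130),p)).round(4), 'z=.09',w(T,*f((70,130),p),.09).round(4))
# bar top plane from depth
for t in (.1,.3,.5,.7,.9):
    u=322+(232-322)*t+12;v=106+(434-106)*t;print(wd(T,*f((220,180),(u,v))).round(4))
c=q.mean(0)
for n,p in(('stub',(600,262)),): print(n,w(T,*f((220,180),p),.028))
```

```text
bar+x [ 0.5722 -0.1865  0.0301] res 0.0027 depth T [ 0.574 -0.188  0.002]
bar-x [ 0.4139 -0.144   0.026 ] res 0.0008 depth T [ 0.413 -0.145  0.028]
0.16403389786512346 -0.26213685701596307 [ 0.49305595 -0.1652838   0.02804392]
++ [0.6503 0.241  0.1939] res 0.001 depth T [0.697 0.324 0.003]
+- [0.6605 0.1249 0.194 ] res 0.0006 depth T [0.66  0.125 0.193]
-- [0.5146 0.1148 0.1917] res 0.0001 depth T [0.514 0.114 0.194]
-+ [0.5061 0.2291 0.1955] res 0.0004 depth T [0.506 0.229 0.195]
size 0.14543233844527956 0.11559562945135242 yaw 0.0755813688359919 0.08108130928443232 [0.58285788 0.1774296  0.19380503]
pad depth [0.5937 0.0388 0.0918] z=.09 [0.5941 0.0391 0.09  ]
pad depth [0.5918 0.0625 0.0848] z=.09 [0.5909 0.0613 0.09  ]
pad depth [0.596  0.0191 0.0858] z=.09 [0.5953 0.0183 0.09  ]
[ 0.5546 -0.1897  0.0272]
[ 0.5227 -0.1808  0.029 ]
[ 0.4913 -0.1721  0.0286]
[ 0.4599 -0.1634  0.0293]
[ 0.4288 -0.1547  0.0281]
stub [ 0.49451728 -0.32058415  0.028     ]
```

>>> jog_arm([
  [[45,-30,0,-0.12],[95,-63,0,-0.25],[145,-96,0,-0.38],[195,-129,0,-0.51],[245,-162,0,-0.64],[295,-195,0,-0.77],[345,-228,0,-0.9],[395,-261,0,-1.03],[445,-294,0,-1.16],[495,-327,0,-1.291]],
], gripper=1)

```text
time_s: 1.35
tool_pos: [0.5426, -0.0336, 0.2375]
tool_rot: [-2.128, -2.311, 0.0]
ft_force: [1.9, -0.5, 0.4]
width: 0.0011
```

```bash
cat >> h.py <<'E'
from scipy.spatial.transform import Rotation as Ro
def go(x,y,z,ang=None):
    s=state();R=Ro.from_rotvec(s['tool_rot']).as_matrix();d=R.T@(np.array([x,y,z])-s['tool_pos'])*1000
    a=np.arctan2(R[1,0],R[0,0]);
    print('t',s['time_s'],'pos',s['tool_pos'].round(4),'xang',round(a,4),'down',R[:,2].round(3),'F',s['ft_force'].round(1),'w',round(s['width'],4),'q',s['q'].round(2))
    print('shift mm',d.round(1),'twist',None if ang is None else round((a-ang+np.pi)%(2*np.pi)-np.pi,3))
E
python3 -c "
from h import *
go(.594,.037,.24,1.649)"
```

```text
t 1.35 pos [ 0.5426 -0.0336  0.2375] xang 1.6532 down [-0. -0. -1.] F [ 1.9 -0.5  0.4] w 0.0011 q [-0.15  0.34  1.67 -0.    1.13 -0.23]
shift mm [66.1 57.1 -2.5] twist 0.004
```

>>> jog_arm([
  [[35,28,0,0],[66,55,0,0],[66,55,40,0],[66,55,80,0],[66,55,105,0],[66,55,115,0],[66,55,115,0]],
])

```text
time_s: 2.22
tool_pos: [0.5914, 0.0345, 0.1226]
tool_rot: [-2.133, -2.306, 0.001]
ft_force: [0.9, 0.5, -0.9]
width: 0.0006
```

```bash
python3 -c "
from h import *
go(.594,.038,.11,1.649)
c=capture('scene');cv2.imwrite('pics/s1.png',cv2.resize(c['pixels'][40:240,250:450],None,fx=3,fy=3))"
```

```text
t 2.225 pos [0.5914 0.0345 0.1226] xang 1.6487 down [-0.001  0.    -1.   ] F [ 0.9  0.5 -0.9] w 0.0006 q [-0.02  0.56  1.63  0.    0.94 -0.1 ]
shift mm [ 3.3  2.8 12.6] twist -0.0
```

View pics/s1.png

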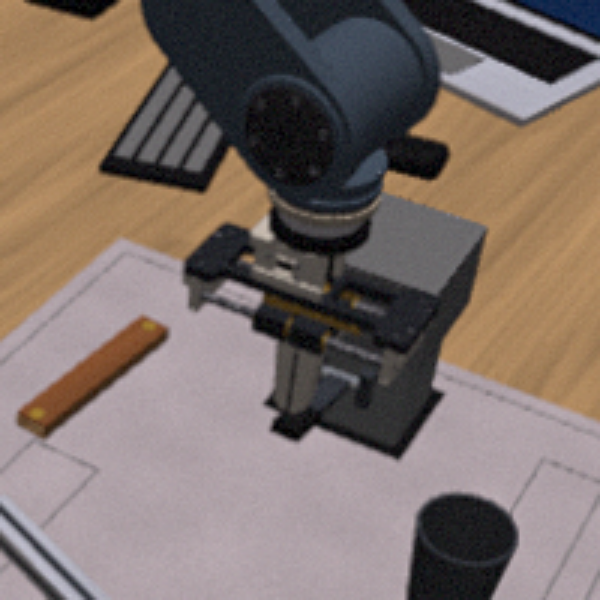

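The shut fingers (tips near (290,410)) hang just above the pad (290,428). I'll press now.

>>> jog_arm([
  [[3,3,8,0],[3,3,14,0],[3,3,18,0],[3,3,22,0],[3,3,26,0],[3,3,30,0],[3,3,34,0],[3,3,38,0]],
])

```text
time_s: 3.28
tool_pos: [0.5955, 0.0371, 0.0856]
tool_rot: [2.131, 2.304, 0.002]
ft_force: [1.7, -4.6, 6.3]
width: 0.0005
```

>>> jog_arm([
  [[0,0,4,0],[0,0,8,0],[0,0,12,0],[0,0,15,0],[0,0,17,0],[0,0,18,0],[0,0,18,0],[0,0,18,0]],
])

```text
time_s: 4.28
tool_pos: [0.5945, 0.0381, 0.0675]
tool_rot: [2.133, 2.306, 0.001]
ft_force: [0.6, 0.3, 12.4]
width: 0.0007
```

```bash
python3 -c "
from h import *
go(.594,.038,.062,1.649)
c=capture('scene');cv2.imwrite('pics/s2.png',cv2.resize(c['pixels'][40:240,250:450],None,fx=3,fy=3))"
```

```text
t 4.275 pos [0.5945 0.0381 0.0675] xang 1.6489 down [ 0.001  0.    -1.   ] F [ 0.6  0.3 12.4] w 0.0007 q [-0.01  0.65  1.65  0.    0.84 -0.09]
shift mm [-0.1 -0.5  5.5] twist -0.0
```

View pics/s2.png

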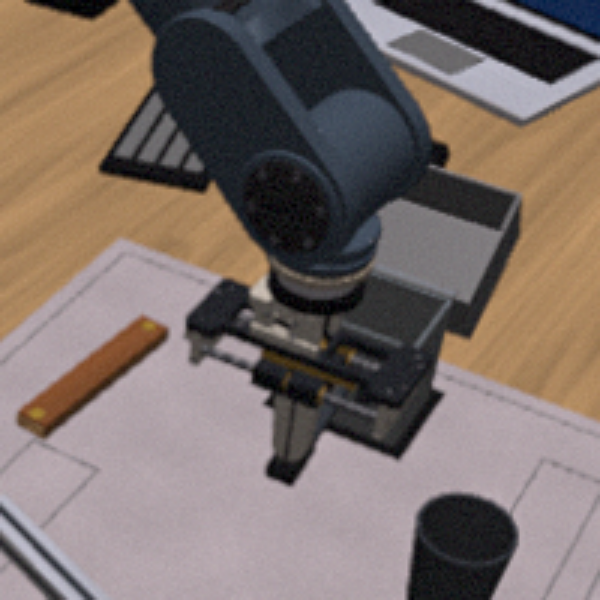

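The hood is open (near (440,230)). I'll press to the stop to be sure.

>>> jog_arm([
  [[0,0,2,0],[0,0,3,0],[0,0,4,0],[0,0,4,0]],
])

```text
time_s: 4.82
tool_pos: [0.5949, 0.0382, 0.0667]
tool_rot: [2.132, 2.306, 0.002]
ft_force: [-13.0, 0.3, 47.7]
width: 0.0005
```

>>> jog_arm([
  [[0,0,1,0],[0,0,3,0],[0,0,3,0],[0,0,3,0]],
])

```text
time_s: 5.32
tool_pos: [0.5952, 0.0382, 0.0662]
tool_rot: [2.131, 2.306, 0.003]
ft_force: [-24.3, -0.2, 76.3]
width: 0.0007
```

>>> jog_arm([
  [[0,0,-10,0],[0,0,-40,0],[0,0,-90,0],[-40,0,-130,-0.15],[-80,-30,-150,-0.33],[-120,-70,-150,-0.5],[-155,-115,-150,-0.68],[-165,-160,-150,-0.86],[-170,-175,-150,-1.05],[-170,-175,-150,-1.23]],
], gripper=0)

```text
time_s: 6.58
tool_pos: [0.4312, -0.1452, 0.2091]
tool_rot: [-0.404, -3.113, -0.002]
ft_force: [-0.0, -0.8, 0.4]
width: 0.0918
```

Run:
```python
from h import *
import pickle
go(.4327,-.149,.06,2.88)
C={n:capture(n) for n in('scene','top')}
pickle.dump(C,open('c1.pkl','wb'))
def crop(n,u0,v0,u1,v1,k,name):
    cv2.imwrite(f'pics/{name}.png',cv2.resize(C[n]['pixels'][v0:v1,u0:u1],None,fx=k,fy=k,interpolation=cv2.INTER_CUBIC))
crop('top',40,130,200,240,5,'t_bin1')
crop('scene',320,80,450,200,5,'s_bin1')
```

```text
t 6.575 pos [ 0.4312 -0.1452  0.2091] xang 2.8837 down [-0.002  0.001 -1.   ] F [-0.  -0.8  0.4] w 0.0918 q [-0.43  0.22  1.92  0.    1.01 -1.74]
shift mm [ -2.8  -3.4 149.1] twist 0.004
```

View pics/t_bin1.png

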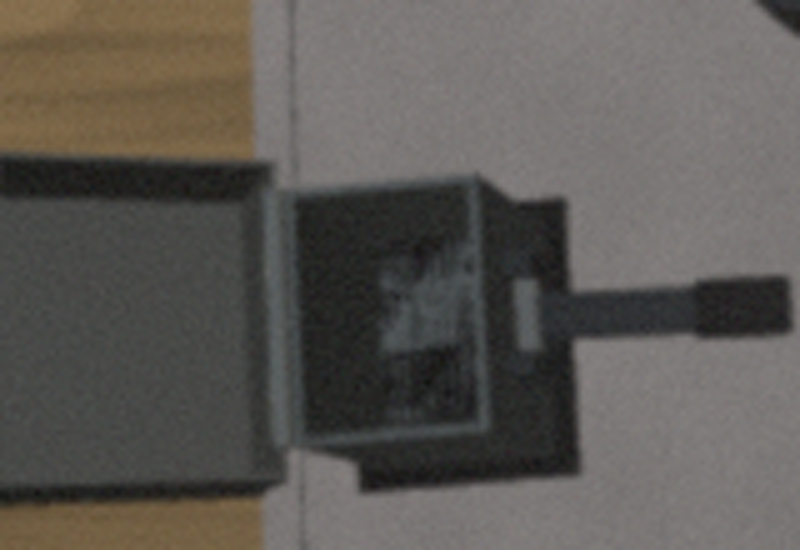

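View pics/s_bin1.png

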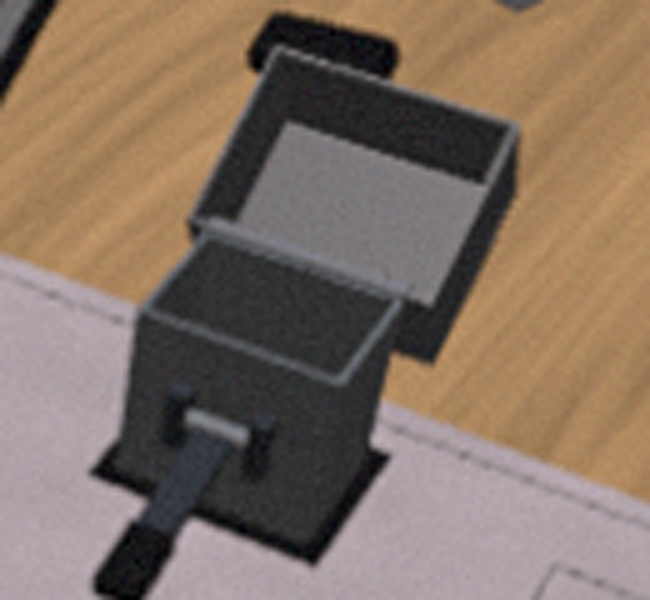

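The hood is fully open and stays so. The rim corners show clearly at (478,178) and (490,430) in the top crop, and at (140,312), (342,383) in the scene crop.

Run:
```python
from h import *
import pickle
C=pickle.load(open('c1.pkl','rb'))
T,S=C['top'],C['scene']
f=lambda o,p:((o[0]+(p[0]+.5)/5-.5),(o[1]+(p[1]+.5)/5-.5))
L=[]
for n,pt,ps in(('+-',(479,177),(342,384)),('--',(491,430),(138,313))):
    a,b=f((40,130),pt),f((320,80),ps);x,r=two(T,a,S,b);print(n,x.round(4),np.round(r,4),w(T,*a,.115).round(4),w(S,*b,.115).round(4));L.append((w(T,*a,.115)+w(S,*b,.115))/2)
d=L[0]-L[1];print(np.linalg.norm(d),np.arctan2(d[1],d[0]));m=(L[0]+L[1])/2
y=np.arctan2(d[1],d[0]);print('centre',m+.044*np.array([-np.sin(y),np.cos(y),0]))
p=w(T,*f((40,130),(742,307)),.047);print('pad down',p)
```

```text
+- [0.6432 0.1491 0.1145] [0.0006 0.0006] [0.6426 0.1486 0.115 ] [0.6438 0.1491 0.115 ]
-- [0.5274 0.1408 0.1115] [0.0001 0.0001] [0.527  0.1398 0.115 ] [0.5295 0.1364 0.115 ]
0.1154679426995418 0.09302692169226635
centre [0.58164642 0.18727766 0.115     ]
pad down [0.59292756 0.04108443 0.047     ]
```

>>> jog_arm([
  [[-3,-3,60,0],[-3,-3,120,0],[-3,-3,165,0],[-3,-3,185,0],[-3,-3,187,0],[-3,-3,187,0]],
])

```text
time_s: 7.42
tool_pos: [0.4354, -0.1489, 0.0231]
tool_rot: [0.414, 3.114, -0.0]
ft_force: [-0.5, 0.4, -0.5]
width: 0.0928
```

>>> jog_arm([
  [[0,0,1,0],[0,0,1,0],[0,0,1,0],[0,0,1,0],[0,0,1,0],[0,0,1,0]],
], gripper=1)

```text
time_s: 8.18
tool_pos: [0.4351, -0.149, 0.0216]
tool_rot: [-0.412, -3.114, -0.0]
ft_force: [-0.4, -0.5, -0.5]
width: 0.0375
```

>>> jog_arm([
  [[0,0,-10,0],[0,0,-30,0],[0,0,-60,0],[0,0,-90,0],[0,0,-120,0],[0,0,-150,0],[0,0,-170,0],[0,0,-180,0],[0,0,-180,0]],
])

```text
time_s: 9.3
tool_pos: [0.4351, -0.149, 0.2019]
tool_rot: [0.411, 3.114, -0.0]
ft_force: [-0.1, 0.5, -0.9]
width: 0.0277
```

```bash
python3 -c "
from h import *
go(.594,.038,.062,1.649)
c=capture('scene');cv2.imwrite('pics/s3.png',cv2.resize(c['pixels'][100:300,150:350],None,fx=3,fy=3))"
```

```text
t 9.3 pos [ 0.4351 -0.149   0.2019] xang 2.8788 down [ 0.001 -0.    -1.   ] F [-0.1  0.5 -0.9] w 0.0277 q [-0.43  0.23  1.91 -0.    0.99 -1.74]
shift mm [-104.8  221.9  140. ] twist 1.23
```

View pics/s3.png

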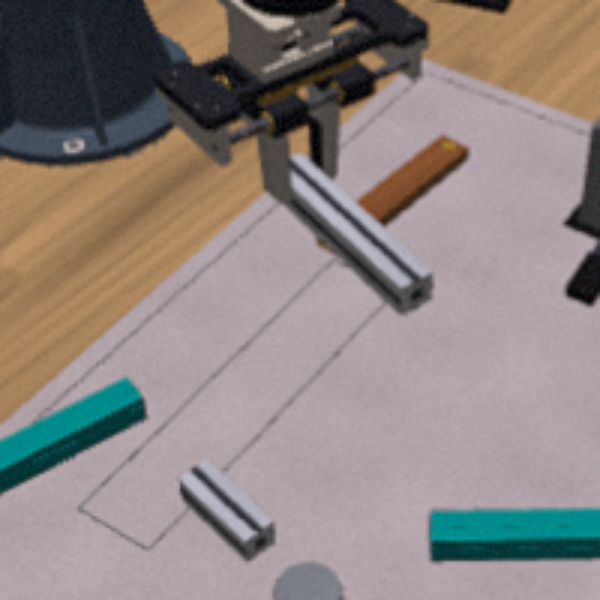

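The bar is held at its -x end. It looks about level and hasn't swung down. I'll lower it and try a looser grip so gravity tips it.

>>> jog_arm([
  [[0,0,40,0],[0,0,80,0],[0,0,110,0],[0,0,120,0],[0,0,120,0],[0,0,120,0]],
], gripper=0.73)

```text
time_s: 10.1
tool_pos: [0.4356, -0.1492, 0.0825]
tool_rot: [0.411, 3.113, -0.001]
ft_force: [-1.2, 0.1, -1.4]
width: 0.0279
```

```bash
cat >> h.py <<'E'
def look(n):
    c=capture('scene');cv2.imwrite(f'pics/{n}.png',cv2.resize(c['pixels'][100:300,150:350],None,fx=3,fy=3))
    return c
def barz():
    t=capture('top')
    for d in (-.02,0.03,.06,.09,.12): 
        pass
    return t
E
python3 -c "
from h import *
go(.594,.038,.062,1.649)
look('s4')"
```

```text
t 10.1 pos [ 0.4356 -0.1492  0.0825] xang 2.8788 down [ 0.001 -0.001 -1.   ] F [-1.2  0.1 -1.4] w 0.0279 q [-0.43  0.43  2.   -0.    0.7  -1.74]
shift mm [-104.3  221.9   20.6] twist 1.23
```

View pics/s4.png

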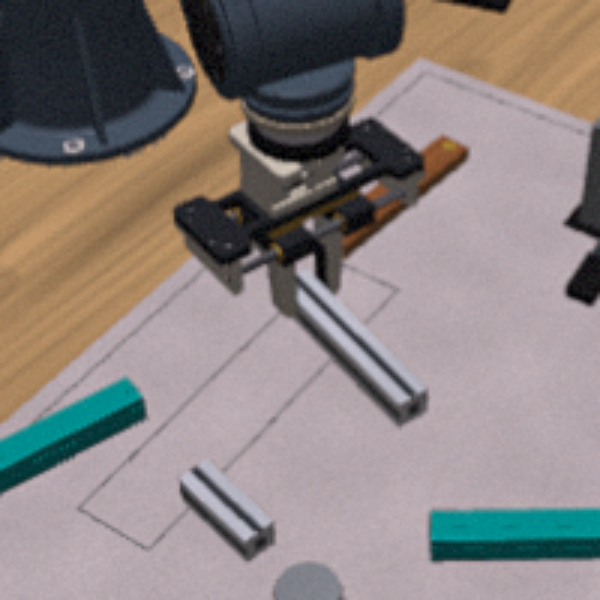

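>>> jog_arm([
  [[0,0,0,0],[0,0,0,0],[0,0,0,0],[0,0,0,0]],
], gripper=0.71)

```text
time_s: 10.65
tool_pos: [0.4351, -0.149, 0.0817]
tool_rot: [0.412, 3.114, -0.0]
ft_force: [0.1, -0.2, -1.1]
width: 0.0279
```

```bash
python3 -c "
from h import *
look('s5')"
```

```text
(no output)
```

View pics/s5.png

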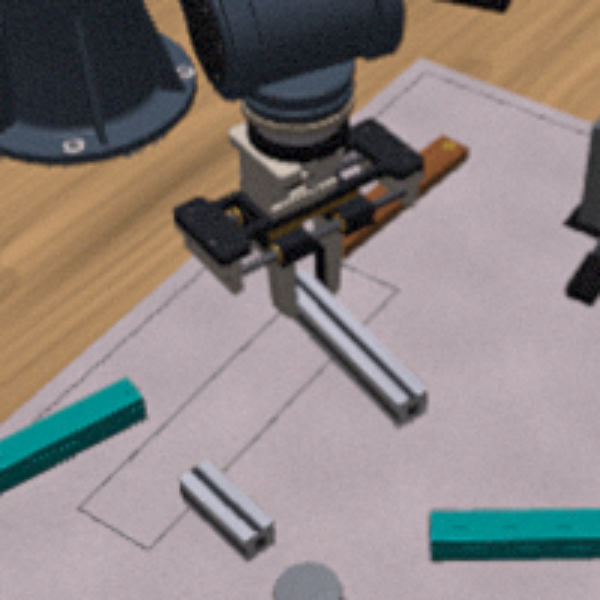

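>>> jog_arm([
  [[0,0,0,0],[0,0,0,0],[0,0,0,0]],
], gripper=0.702)

```text
time_s: 11.08
tool_pos: [0.4351, -0.149, 0.0816]
tool_rot: [0.412, 3.114, 0.0]
ft_force: [0.0, 0.1, -0.7]
width: 0.0283
```

```bash
python3 -c "
from h import *
look('s6')"
```

```text
(no output)
```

View pics/s6.png

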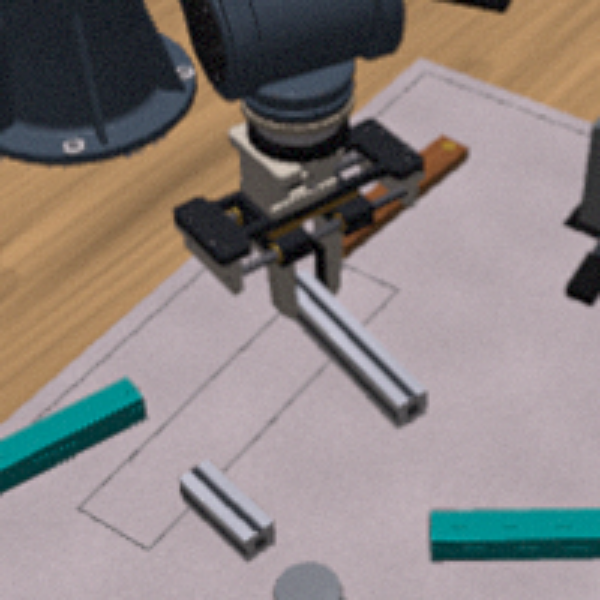

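```bash
cat >> h.py <<'E'
def prof():
    t=capture('top');s=state();R=Ro.from_rotvec(s['tool_rot']).as_matrix();u=-R[:,0];p=s['tool_pos']
    H,W=t['depth'].shape;vv,uu=np.mgrid[0:H,0:W]
    Rc=np.array(t['R']);pts=[]
    m=t['depth']>0
    x=(uu-t['cx'])/t['fx'];y=(vv-t['cy'])/t['fy']  # k1 negligible on top cam
    P=(np.stack([x*t['depth'],y*t['depth'],t['depth']],-1)-np.array(t['t']))@Rc
    a=(P-p)@u;b=(P-p)@R[:,1]
    for k in range(-40,180,20):
        q=m&(a*1000>k)&(a*1000<k+20)&(abs(b)<.009)
        z=P[q][:,2];print(k+10,len(z),(np.percentile(z,[10,50,90])*1000).round(0) if len(z) else '')
E
python3 -c "
from h import *
prof()"
```

```text
-30 162 [372. 380. 457.]
-10 128 [380. 383. 385.]
10 130 [379. 382. 385.]
30 117 [361. 372. 378.]
50 18 [ 79. 353. 358.]
70 66 [76. 79. 81.]
90 67 [76. 78. 82.]
110 70 [76. 78. 80.]
130 66 [76. 78. 80.]
150 27 [-1.  2. 78.]
170 61 [-2.  1.  3.]
```

>>> jog_arm([
  [[0,0,0,0],[0,0,0,0]],
], gripper=0.697)

```text
time_s: 11.42
tool_pos: [0.4352, -0.149, 0.0817]
tool_rot: [0.411, 3.114, -0.0]
ft_force: [0.0, -0.4, 0.8]
width: 0.028
```

```bash
python3 -c "
from h import *
prof()"
```

```text
-30 163 [372. 380. 457.]
-10 131 [380. 383. 385.]
10 130 [379. 383. 385.]
30 119 [362. 372. 378.]
50 15 [349. 354. 358.]
70 57 [25. 28. 30.]
90 60 [25. 28. 31.]
110 61 [27. 29. 31.]
130 50 [-1.  5. 30.]
150 58 [-2.  1.  4.]
170 59 [-2.  1.  3.]
```

The loosened grip let go and the bar dropped flat onto the desk (top at z≈28 mm), so gravity won't swing it. New plan: lay the bar over the bin's -x rim with its centre of mass inside and let it tip in, then regrip and straighten it. First I'll find the bar.

>>> jog_arm([
  [[0,0,-20,0],[0,0,-60,0],[60,0,-80,0],[110,0,-80,0],[110,0,-80,0]],
], gripper=0)

```text
time_s: 12.1
tool_pos: [0.3265, -0.1195, 0.1617]
tool_rot: [-0.412, -3.114, -0.0]
ft_force: [0.5, -0.1, -0.4]
width: 0.0734
```

Run:
```python
from h import *
import pickle
C={n:capture(n) for n in('scene','top')}
pickle.dump(C,open('c2.pkl','wb'))
def crop(n,u0,v0,u1,v1,k,name):
    cv2.imwrite(f'pics/{name}.png',cv2.resize(C[n]['pixels'][v0:v1,u0:u1],None,fx=k,fy=k,interpolation=cv2.INTER_CUBIC))
crop('top',220,180,360,290,5,'t_bar2')
crop('scene',190,190,310,300,5,'s_bar2')
```

```text
(no output)
```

View pics/t_bar2.png

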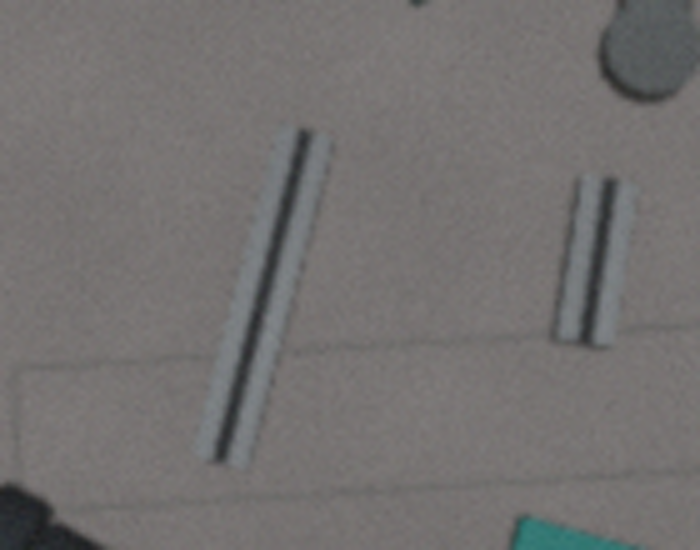

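View pics/s_bar2.png

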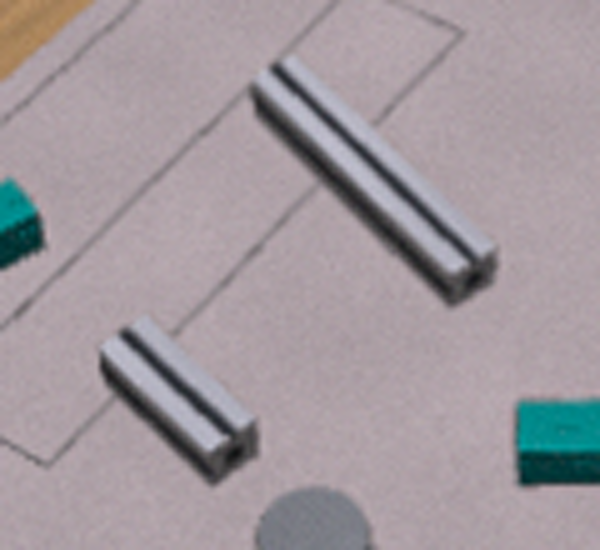

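Both crops show the bar flat. In the top crop its groove runs from (305,132) to (219,460), and in the scene crop from (484,252) to (278,66).

Run:
```python
from h import *
import pickle
C=pickle.load(open('c2.pkl','rb'));T,S=C['top'],C['scene']
f=lambda o,p:((o[0]+(p[0]+.5)/5-.5),(o[1]+(p[1]+.5)/5-.5))
r=[]
for pt,ps in(((305,130),(486,252)),((219,461),(278,65))):
    x,e=two(T,f((220,180),pt),S,f((190,190),ps));print(x.round(4),np.round(e,4));r.append(x)
d=r[0]-r[1];c=(r[0]+r[1])/2;a=np.arctan2(d[1],d[0]);print(np.linalg.norm(d),a,c)
g=c-.0625*np.array([np.cos(a),np.sin(a),0]);print(g)
go(g[0],g[1],.022,a+np.pi)
```

```text
[ 0.5603 -0.1785  0.0308] [0.0024 0.0024]
[ 0.4011 -0.138   0.0279] [0.0007 0.0007]
0.1643661687380307 -0.24913467647661874 [ 0.48069665 -0.15822025  0.02931207]
[ 0.42012626 -0.14280991  0.02931207]
t 12.2 pos [ 0.3294 -0.1207  0.1621] xang 2.8785 down [ 0.001 -0.001 -1.   ] F [ 0.1 -0.   0.7] w 0.0815 q [-0.48  0.1   2.2   0.    0.84 -1.79]
shift mm [-93.1   2.3 140.2] twist -0.014
```

>>> jog_arm([
  [[-50,1,40,-0.014],[-93,2,90,-0.014],[-93,2,125,-0.014],[-93,2,138,-0.014],[-93,2,140,-0.014],[-93,2,140,-0.014]],
])

```text
time_s: 12.95
tool_pos: [0.4198, -0.1429, 0.0227]
tool_rot: [0.39, 3.116, -0.001]
ft_force: [-0.7, 0.1, 0.7]
width: 0.0931
```

>>> jog_arm([
  [[0,0,0,0],[0,0,0,0],[0,0,0,0],[0,0,0,0],[0,0,0,0],[0,0,0,0],[0,0,0,0],[0,0,0,0]],
], gripper=1)

```text
time_s: 13.95
tool_pos: [0.4192, -0.1426, 0.0216]
tool_rot: [-0.39, -3.117, -0.0]
ft_force: [-0.0, -1.1, -0.8]
width: 0.0284
```

>>> jog_arm([
  [[0,0,-10,0],[0,0,-40,0],[0,0,-80,0],[0,0,-130,0],[0,0,-160,0],[0,0,-180,0],[0,0,-180,0]],
])

```text
time_s: 14.82
tool_pos: [0.4196, -0.1428, 0.203]
tool_rot: [0.389, 3.115, -0.001]
ft_force: [-0.5, -0.9, -0.9]
width: 0.0279
```

Run:
```python
from h import *
go(.4803,.1779,.200,3.222)
prof()
```

```text
t 14.825 pos [ 0.4196 -0.1428  0.203 ] xang 2.8928 down [ 0.003 -0.001 -1.   ] F [-0.5 -0.9 -0.9] w 0.0279 q [-0.43  0.2   1.95  0.    0.99 -1.76]
shift mm [ 20.2 325.8   2.8] twist -0.329
-30 165 [485. 495. 500.]
-10 186 [501. 504. 507.]
10 179 [501. 504. 506.]
30 169 [483. 494. 499.]
50 46 [207. 466. 478.]
70 87 [207. 210. 212.]
90 85 [208. 210. 212.]
110 85 [208. 210. 212.]
130 85 [208. 210. 213.]
150 24 [208. 209. 212.]
170 12 [-1.  1.  5.]
```

>>> jog_arm([
  [[4,40,0,-0.05],[7,95,0,-0.1],[10,150,0,-0.16],[13,205,0,-0.22],[16,255,0,-0.28],[18,295,0,-0.32],[20,326,0,-0.329],[20,326,0,-0.329],[20,326,0,-0.329]],
])

```text
time_s: 16.0
tool_pos: [0.4795, 0.1776, 0.2007]
tool_rot: [0.126, -3.137, 0.001]
ft_force: [0.3, -0.1, -0.5]
width: 0.0279
```

Run:
```python
from h import *
go(.4803,.1779,.139,3.222)
prof()
T=capture('top')
cv2.imwrite('pics/t3.png',cv2.resize(T['pixels'][130:290,40:220],None,fx=4,fy=4))
```

```text
t 16.0 pos [0.4795 0.1776 0.2007] xang -3.0614 down [-0.002 -0.001 -1.   ] F [ 0.3 -0.1 -0.5] w 0.0279 q [ 0.26  0.33  1.79 -0.    1.03 -1.39]
shift mm [-0.9  0.2 61.7] twist -0.0
-30 260 [  1. 489. 497.]
-10 191 [498. 502. 504.]
10 165 [498. 502. 504.]
30 128 [480. 492. 498.]
50 62 [205. 208. 212.]
70 80 [205. 208. 210.]
90 124 [  4. 206. 210.]
110 119 [  4. 206. 209.]
130 121 [  3. 206. 209.]
150 135 [  4.  61. 207.]
170 6 [115. 117. 118.]
```

View pics/t3.png

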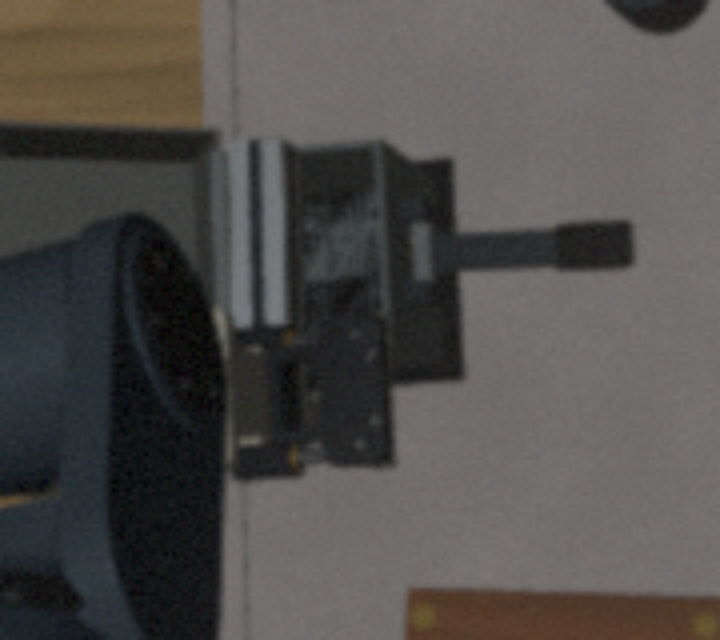

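Run:
```python
from h import *
T=capture('top')
B=w(T,40+260/4,130+140/4,.2075);print('B end',B)
c=np.array([.582,.186]);y=.08
ex=np.array([np.cos(y),np.sin(y)]);ey=np.array([-ex[1],ex[0]])
print('B in bin',(B[:2]-c)@ex,(B[:2]-c)@ey)
P=w(T,40+254/4,130+320/4,.2075);print('mid in bin',(P[:2]-c)@ex,(P[:2]-c)@ey)
```

```text
B end [0.62320074 0.18346415 0.2075    ]
B in bin 0.040866320409701014 -0.005820285501922827
mid in bin -0.05304666520559303 0.0014089961690113195
```

>>> jog_arm([
  [[-2,0,20,0],[-2,0,40,0],[-2,0,55,0],[-2,0,61,0],[-2,0,63,0],[-2,0,64,0],[-2,0,64,0]],
])

```text
time_s: 17.02
tool_pos: [0.4823, 0.1785, 0.138]
tool_rot: [-0.126, 3.138, 0.0]
ft_force: [0.5, -0.7, -1.2]
width: 0.0277
```

Run:
```python
from h import *
go(.4803,.1779,.139,3.222)
look('s7')
c=capture('scene');cv2.imwrite('pics/s7.png',cv2.resize(c['pixels'][60:210,290:470],None,fx=4,fy=4))
```

```text
t 17.025 pos [0.4823 0.1785 0.138 ] xang -3.0613 down [ 0.001  0.    -1.   ] F [ 0.5 -0.7 -1.2] w 0.0277 q [ 0.26  0.42  1.83 -0.    0.89 -1.39]
shift mm [ 2.  -0.4 -1. ] twist -0.0
```

View pics/s7.png

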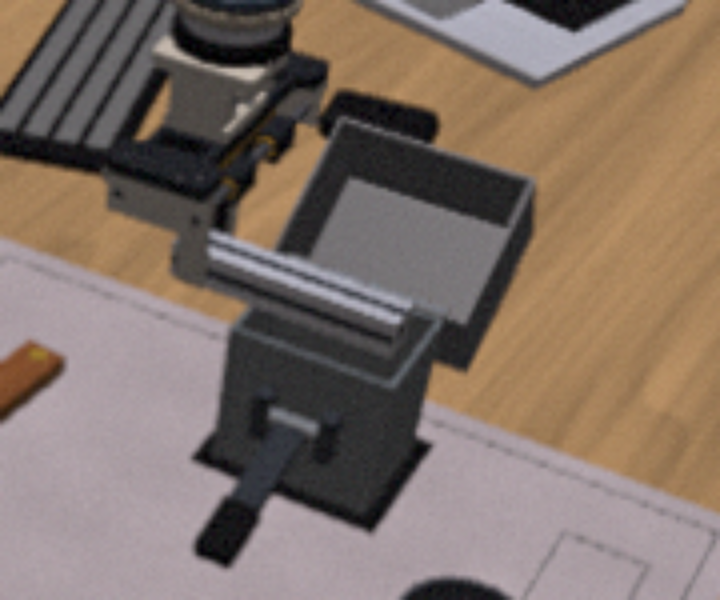

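The bar lies over the -x rim with its free end at (400,325), still inside the far rim. I'll part the fingers only a little so they guide it as it tips.

>>> jog_arm([
  [[0,0,0,0],[0,0,0,0],[0,0,0,0],[0,0,0,0],[0,0,0,0],[0,0,0,0]],
], gripper=0.5)

```text
time_s: 17.88
tool_pos: [0.4821, 0.1784, 0.1376]
tool_rot: [0.126, -3.139, 0.0]
ft_force: [0.6, -0.2, -0.0]
width: 0.0467
```

Run:
```python
from h import *
c=capture('scene');cv2.imwrite('pics/s8.png',cv2.resize(c['pixels'][60:210,290:470],None,fx=4,fy=4))
```

```text
(no output)
```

View pics/s8.png

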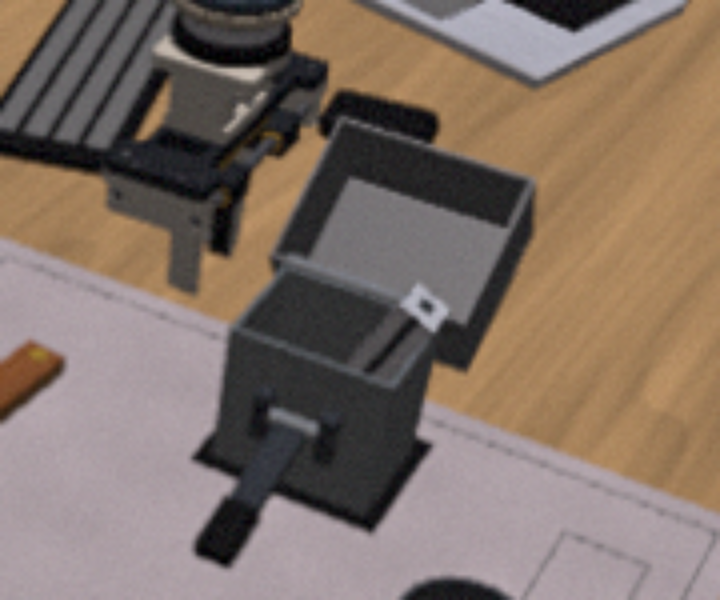

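The bar tipped in and now leans to the +x side, top end at (425,305). I'll locate it in both views.

>>> jog_arm([
  [[20,0,-20,0],[60,0,-70,0],[100,0,-110,0],[100,0,-110,0]],
])

```text
time_s: 18.42
tool_pos: [0.3818, 0.1706, 0.2504]
tool_rot: [-0.127, 3.134, 0.002]
ft_force: [-0.1, -0.3, -0.9]
width: 0.0463
```

Run:
```python
from h import *
import pickle
C={n:capture(n) for n in('scene','top')}
pickle.dump(C,open('c3.pkl','wb'))
def crop(n,u0,v0,u1,v1,k,name):
    cv2.imwrite(f'pics/{name}.png',cv2.resize(C[n]['pixels'][v0:v1,u0:u1],None,fx=k,fy=k,interpolation=cv2.INTER_CUBIC))
crop('top',70,140,170,240,6,'t_b4')
crop('scene',330,100,430,190,6,'s_b4')
```

```text
(no output)
```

View pics/t_b4.png

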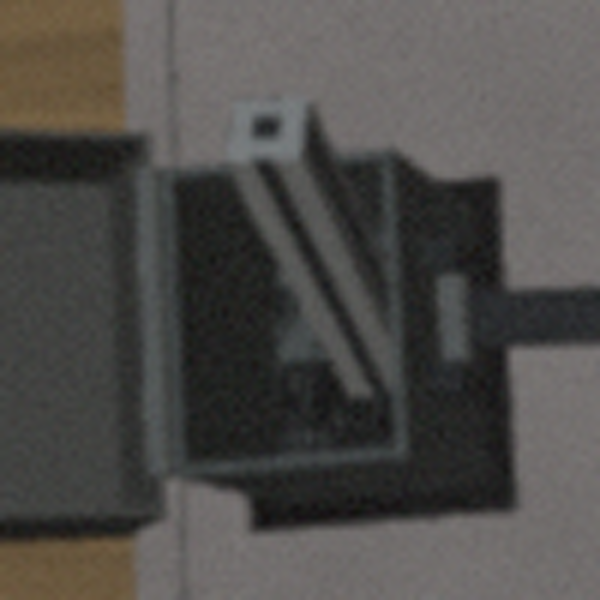

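View pics/s_b4.png

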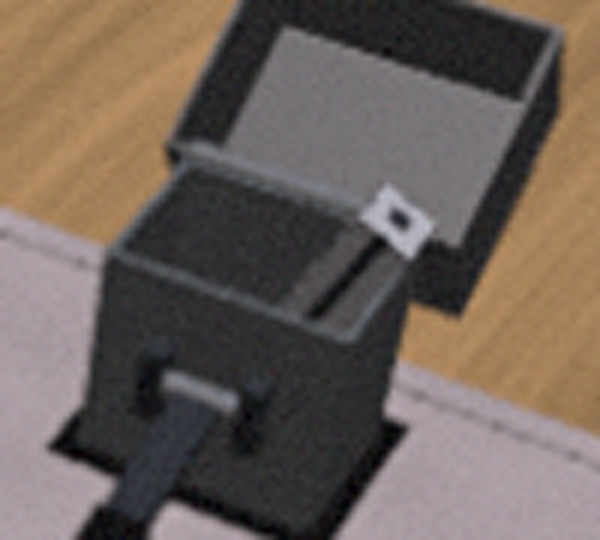

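Run:
```python
from h import *
import pickle
C=pickle.load(open('c3.pkl','rb'));T,S=C['top'],C['scene']
f=lambda o,p:((o[0]+(p[0]+.5)/6-.5),(o[1]+(p[1]+.5)/6-.5))
c=np.array([.582,.186]);y=.08
ex=np.array([np.cos(y),np.sin(y)]);ey=np.array([-ex[1],ex[0]])
b=lambda X:np.array([(X[:2]-c)@ex,(X[:2]-c)@ey,X[2]]).round(4)
def m(n,pt,ps):
    x,e=two(T,f((70,140),pt),S,f((330,100),ps));print(n,x.round(4),'bin',b(x),'res',np.round(e[0],4));return x
m('end',(267,127),(400,219))
m('c+x-y?',(310,103),(435,222))
m('c-x-y',(305,160),(405,258))
m('c-x+y',(233,164),(363,214))
m('c+x+y',(237,105),(393,188))
print('bottom edge mid',b(wd(T,*f((70,140),(345,390)))),wd(T,*f((70,140),(320,330))),b(wd(T,*f((70,140),(320,330)))),b(wd(T,*f((70,140),(280,215)))))
```

```text
end [0.6424 0.1815 0.1599] bin [ 0.0599 -0.0094  0.1599] res 0.0004
c+x-y? [0.6552 0.1672 0.1701] bin [ 0.0715 -0.0246  0.1701] res 0.007
c-x-y [0.6415 0.1798 0.1377] bin [ 0.0589 -0.011   0.1377] res 0.0075
c-x+y [0.6265 0.1935 0.1502] bin [0.045  0.0039 0.1502] res 0.0056
c+x+y [0.6416 0.1825 0.177 ] bin [ 0.0592 -0.0083  0.177 ] res 0.0063
bottom edge mid [-0.016   0.0123  0.0163] [0.58292914 0.19264877 0.06238646] [0.0015 0.0066 0.0624] [ 0.0319 -0.0054  0.1392]
```

The top-end centre sits at bin (60, -9, 160) mm, and the bar is tilted about 23°, mostly toward +x. Next I grip it near the top with a 60 mm opening.

Run:
```python
from h import *
go(.6343,.1842,.25,3.222)
```

```text
t 18.525 pos [0.3827 0.1705 0.2478] xang -3.0612 down [ 0.001  0.    -1.   ] F [-0.1 -0.2  0.2] w 0.0464 q [ 0.31  0.09  1.95 -0.    1.09 -1.34]
shift mm [-251.9   -6.5   -1.9] twist -0.0
```

>>> jog_arm([
  [[-50,-2,0,0],[-105,-3,0,0],[-160,-4,0,0],[-210,-5,0,0],[-240,-6,0,0],[-252,-7,0,0],[-252,-7,0,0],[-252,-7,0,0]],
], gripper=0.35)

```text
time_s: 19.52
tool_pos: [0.6334, 0.1836, 0.2474]
tool_rot: [0.126, -3.138, 0.0]
ft_force: [0.6, -0.6, -0.4]
width: 0.0604
```

Run:
```python
from h import *
go(.6343,.1842,.142,3.222)
c=capture('scene');cv2.imwrite('pics/s9.png',cv2.resize(c['pixels'][60:210,290:470],None,fx=4,fy=4))
```

```text
t 19.525 pos [0.6334 0.1836 0.2474] xang -3.0612 down [-0.001 -0.    -1.   ] F [ 0.6 -0.6 -0.4] w 0.0604 q [ 0.21  0.54  1.33  0.    1.27 -1.44]
shift mm [ -1.    0.5 105.4] twist -0.0
```

View pics/s9.png

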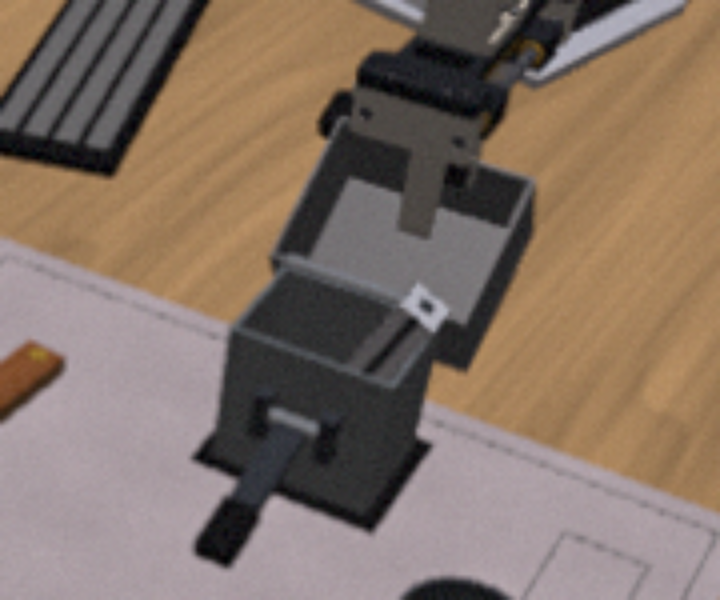

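The bar hasn't moved (end at (425,305)) and the fingers hang above it. I'll descend and grip.

>>> jog_arm([
  [[-1,0,30,0],[-1,0,60,0],[-1,0,85,0],[-1,0,100,0],[-1,0,105,0],[-1,0,105,0]],
])

```text
time_s: 20.32
tool_pos: [0.6353, 0.1838, 0.1432]
tool_rot: [-0.126, 3.138, 0.0]
ft_force: [1.0, -0.7, 0.2]
width: 0.06
```

>>> jog_arm([
  [[0,0,0,0],[0,0,0,0],[0,0,0,0],[0,0,0,0],[0,0,0,0],[0,0,0,0]],
], gripper=1)

```text
time_s: 21.08
tool_pos: [0.6353, 0.1836, 0.1427]
tool_rot: [-0.126, 3.139, -0.0]
ft_force: [0.3, 0.1, 1.3]
width: 0.0279
```

Run:
```python
from h import *
go(.6343,.1842,.142,3.222)
c=capture('scene');cv2.imwrite('pics/s10.png',cv2.resize(c['pixels'][60:210,290:470],None,fx=4,fy=4))
```

```text
t 21.075 pos [0.6353 0.1836 0.1427] xang -3.0614 down [ 0. -0. -1.] F [0.3 0.1 1.3] w 0.0279 q [ 0.21  0.65  1.42 -0.    1.07 -1.44]
shift mm [0.9 0.6 0.7] twist -0.0
```

View pics/s10.png

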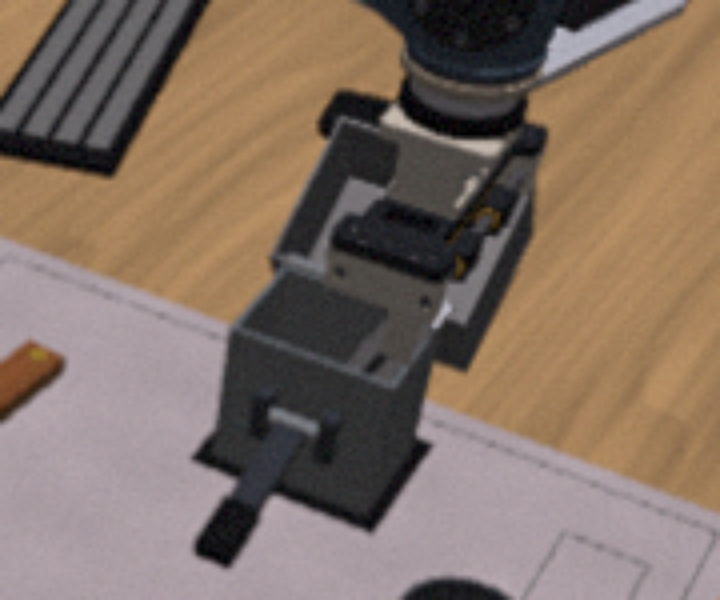

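The bar is held. I'll lift it slightly, slide its foot to the -x wall and swing the top over so the wall straightens it in the grip.

>>> jog_arm([
  [[0,0,-5,0],[2,0,-10,0],[12,0,-12,0],[24,0,-12,0],[34,0,-12,0],[42,0,-12,0],[50,0,-12,0],[56,0,-12,0],[62,0,-12,0],[62,0,-12,0]],
])

```text
time_s: 22.38
tool_pos: [0.5741, 0.1788, 0.1556]
tool_rot: [-0.126, 3.136, 0.001]
ft_force: [5.1, 0.5, 2.3]
width: 0.0278
```

>>> jog_arm([
  [[6,0,0,0],[12,0,0,0],[18,0,0,0],[24,0,0,0],[29,0,0,0],[32,0,0,0],[32,0,0,0]],
])

```text
time_s: 23.25
tool_pos: [0.5411, 0.1761, 0.1546]
tool_rot: [0.126, -3.138, 0.0]
ft_force: [2.3, -0.0, 0.6]
width: 0.0278
```

Run:
```python
from h import *
go(.5411,.1827,.147,3.222)
c=capture('scene');cv2.imwrite('pics/s11.png',cv2.resize(c['pixels'][60:210,290:470],None,fx=4,fy=4))
```

```text
t 23.25 pos [0.5411 0.1761 0.1546] xang -3.0613 down [-0.001 -0.    -1.   ] F [ 2.3 -0.   0.6] w 0.0278 q [ 0.23  0.48  1.68  0.    0.98 -1.42]
shift mm [-0.5  6.5  7.6] twist -0.0
```

View pics/s11.png

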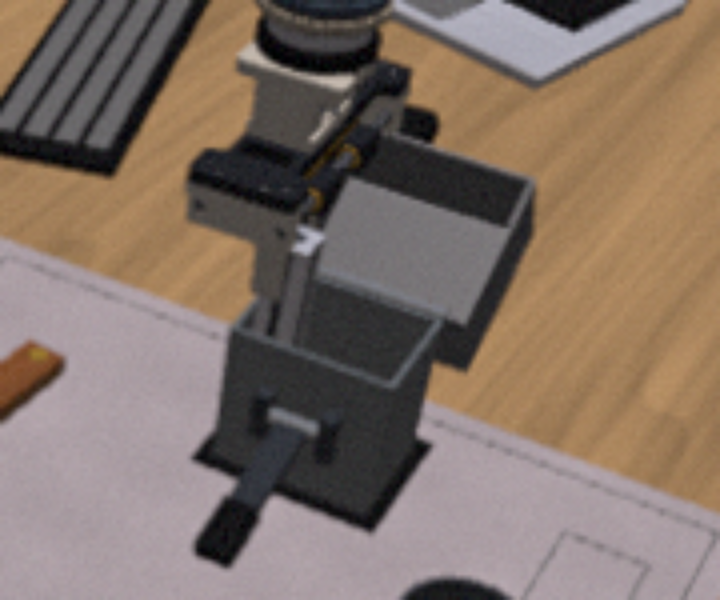

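It's nearly upright (edge (322,245) to (300,345)) but still leans slightly toward +x. I'll push a bit more.

>>> jog_arm([
  [[3,0,0,0],[6,0,0,0],[9,0,0,0],[11,0,0,0],[11,0,0,0]],
])

```text
time_s: 23.92
tool_pos: [0.5316, 0.1753, 0.1549]
tool_rot: [-0.126, 3.136, 0.001]
ft_force: [11.2, 1.8, -1.1]
width: 0.0275
```

Run:
```python
from h import *
go(.5411,.1827,.147,3.222)
c=capture('scene');cv2.imwrite('pics/s12.png',cv2.resize(c['pixels'][90:190,320:430],None,fx=6,fy=6,interpolation=cv2.INTER_CUBIC))
```

```text
t 23.925 pos [0.5316 0.1753 0.1549] xang -3.0614 down [ 0.003  0.    -1.   ] F [11.2  1.8 -1.1] w 0.0275 q [ 0.24  0.47  1.71 -0.    0.97 -1.42]
shift mm [-10.1   6.6   7.9] twist -0.0
```

View pics/s12.png

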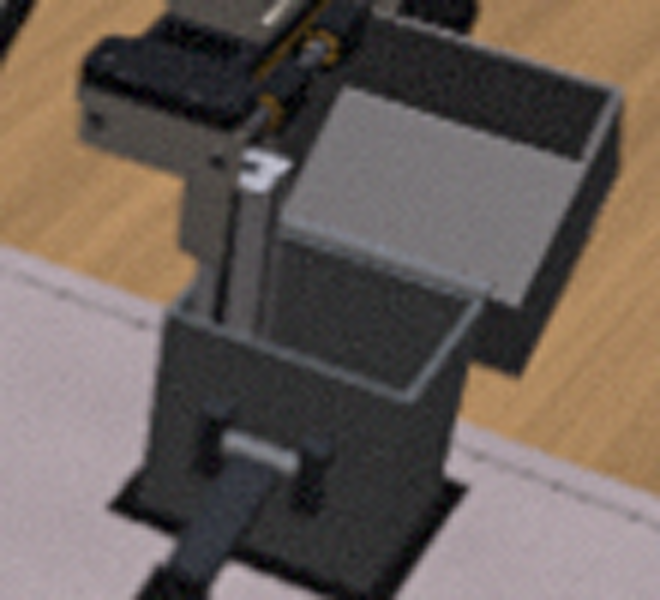

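```bash
cat >> h.py <<'E'
CB=np.array([.582,.186,0]);EX=np.array([np.cos(.08),np.sin(.08),0]);EY=np.array([-EX[1],EX[0],0])
def onplane(c,u,v,n,p0):
    s=ray(c,u,v);R=np.array(c['R']);o=-R.T@np.array(c['t']);d=R.T@np.array([s[0],s[1],1]);k=((p0-o)@n)/(d@n);X=o+k*d
    return np.array([(X-CB)@EX,(X-CB)@EY,X[2]]).round(4)
E
python3 - <<'E'
from h import *
c=capture('scene')
s=state();y=(s['tool_pos']-CB)@EY;print(y,(s['tool_pos']-CB)@EX)
f=lambda p:((320+(p[0]+.5)/6-.5),(90+(p[1]+.5)/6-.5))
for p in((277,185),(273,260),(268,335)): print('edge +x-y',onplane(c,*f(p),EY,CB+EY*(y-.014)))
for p in((240,190),(232,260),(224,325)): print('edge groove left',onplane(c,*f(p),EY,CB+EY*(y-.014)))
for p in((167,318),(150,470)): print('bin wall -x-y edge',onplane(c,*f(p),EY,CB+EY*(-.044)))
for p in((408,397),(378,590)): print('bin wall +x-y edge',onplane(c,*f(p),EY,CB+EY*(-.044)))
cv2.imwrite('pics/s13.png',cv2.resize(c['pixels'][110:155,340:390],None,fx=14,fy=12,interpolation=cv2.INTER_CUBIC))
E
```

```text
-0.006598117022257067 -0.0510868743007272
edge +x-y [-0.024  -0.0206  0.1821]
edge +x-y [-0.0201 -0.0206  0.1446]
edge +x-y [-0.0165 -0.0206  0.1053]
edge groove left [-0.0401 -0.0206  0.1735]
edge groove left [-0.0387 -0.0206  0.1372]
edge groove left [-0.0377 -0.0206  0.1021]
bin wall -x-y edge [-0.0561 -0.044   0.1131]
bin wall -x-y edge [-0.0539 -0.044   0.0262]
bin wall +x-y edge [ 0.0579 -0.044   0.1183]
bin wall +x-y edge [ 0.0639 -0.044   0.0093]
```

View pics/s13.png

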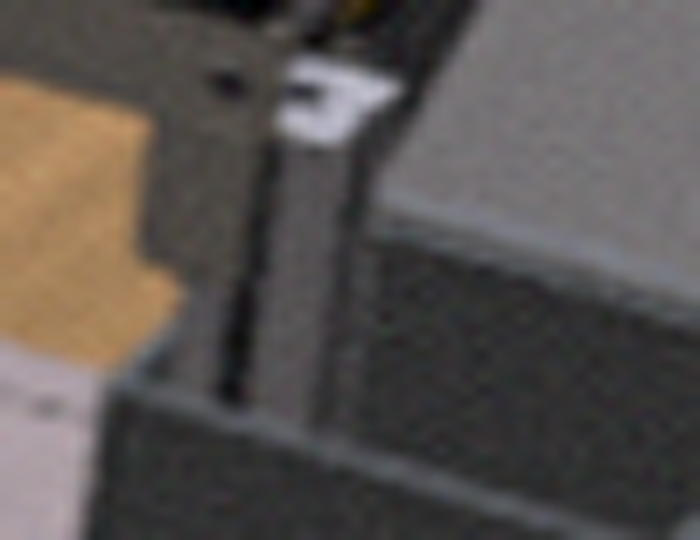

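Run:
```python
from h import *
c=capture('scene');y=-.0066
f=lambda p:((340+(p[0]+.5)/14-.5),(110+(p[1]+.5)/12-.5))
for n,P in(('edge',((347,160),(330,290),(312,420))),('grooveR',((275,160),(260,290),(244,400)))):
  for p in P: print(n,onplane(c,*f(p),EY,CB+EY*(y-.014)))
for p in((290,65),(398,90),(330,145)): print('top z',onplane(c,*f(p),np.array([0,0,1.]),np.array([0,0,.18])))
```

```text
edge [-0.0267 -0.0206  0.1735]
edge [-0.0251 -0.0206  0.1401]
edge [-0.0236 -0.0206  0.1053]
grooveR [-0.0405 -0.0206  0.1683]
grooveR [-0.0388 -0.0206  0.1346]
grooveR [-0.0379 -0.0206  0.1049]
top z [-0.0475 -0.0026  0.18  ]
top z [-0.0266 -0.0002  0.18  ]
top z [-0.0284 -0.0264  0.18  ]
```

Measured against the bin's own edges, the bar is upright and flush with the -x wall. Next I back off slightly and lower it until it touches the floor.

>>> jog_arm([
  [[-2,0,0,0],[-4,0,0,0],[-4,0,2,0],[-4,0,4,0],[-4,0,5,0],[-4,0,5,0]],
])

```text
time_s: 24.82
tool_pos: [0.5344, 0.1756, 0.1495]
tool_rot: [0.126, -3.139, 0.0]
ft_force: [0.4, 0.2, -0.7]
width: 0.0278
```

>>> jog_arm([
  [[0,0,1,0],[0,0,2,0],[0,0,3,0],[0,0,3,0]],
])

```text
time_s: 25.32
tool_pos: [0.5347, 0.1756, 0.1473]
tool_rot: [-0.126, 3.139, 0.0]
ft_force: [-1.5, 0.6, 6.0]
width: 0.0278
```

The floor pushes back with 6 N. Releasing.

>>> jog_arm([
  [[0,0,0,0],[0,0,0,0],[0,0,0,0],[0,0,0,0],[0,0,0,0]],
], gripper=0.4)

```text
time_s: 25.95
tool_pos: [0.5345, 0.1756, 0.1466]
tool_rot: [0.126, -3.139, -0.0]
ft_force: [-0.3, -0.3, 0.0]
width: 0.0558
```

>>> jog_arm([
  [[0,0,-10,0],[0,0,-40,0],[0,0,-80,0],[40,0,-100,0],[100,0,-100,0],[140,0,-100,0],[140,0,-100,0]],
])

```text
time_s: 26.82
tool_pos: [0.3933, 0.1643, 0.2476]
tool_rot: [-0.127, 3.138, 0.0]
ft_force: [-0.2, 0.6, -0.1]
width: 0.0558
```

Run:
```python
from h import *
import pickle
C={n:capture(n) for n in('scene','top')}
pickle.dump(C,open('c4.pkl','wb'))
def crop(n,u0,v0,u1,v1,k,name):
    return cv2.resize(C[n]['pixels'][v0:v1,u0:u1],None,fx=k,fy=k,interpolation=cv2.INTER_CUBIC)
cv2.imwrite('pics/b5.png',np.hstack([crop('top',80,140,180,240,4,''),crop('scene',330,90,430,190,4,'')]))
go(.4,.1,.25,1.649)
```

```text
t 26.925 pos [0.3956 0.1646 0.2475] xang -3.0612 down [ 0.002  0.001 -1.   ] F [0.1 0.9 0.2] w 0.056 q [ 0.29  0.11  1.93 -0.    1.09 -1.37]
shift mm [  0.8 -64.7  -2.5] twist 1.573
```

View pics/b5.png

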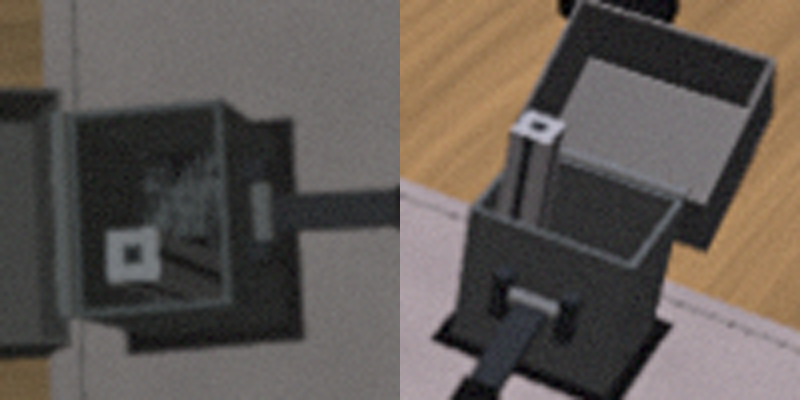

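Run:
```python
from h import *
import pickle
C=pickle.load(open('c4.pkl','rb'));T,S=C['top'],C['scene']
x,e=two(T,(80+133.5/4-.5,140+254.5/4-.5),S,(330+140/4-.5,90+126/4-.5));print('bar top in bin',(x-CB)@EX,(x-CB)@EY,x[2],e)
cv2.imwrite('pics/p5.png',np.hstack([cv2.resize(T['pixels'][160:210,140:220],None,fx=8,fy=8,interpolation=cv2.INTER_CUBIC)]))
go(.5935,.039,.20,1.649)
```

```text
bar top in bin -0.033356913258239064 -0.004407364238294228 0.16739554507174928 [np.float64(0.0006734893336863069), np.float64(0.0006734893336864171)]
t 26.925 pos [0.3956 0.1646 0.2475] xang -3.0612 down [ 0.002  0.001 -1.   ] F [0.1 0.9 0.2] w 0.056 q [ 0.29  0.11  1.93 -0.    1.09 -1.37]
shift mm [-187.1 -141.1   47.8] twist 1.573
```

View pics/p5.png

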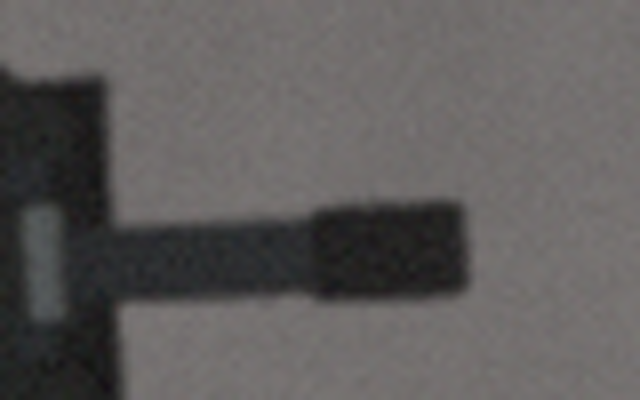

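The bar stands on the floor: its top is at 167 mm against 169 expected, and the top centre is inside the bin. The pad centre is at (391,252) in the crop, about world (0.593, 0.040). On to the pedal.

>>> jog_arm([
  [[-5,-50,0,0.17],[-25,-105,0,0.34],[-70,-140,0,0.51],[-115,-141,0,0.68],[-155,-141,0,0.86],[-186,-141,0,1.04],[-186,-141,10,1.22],[-186,-141,30,1.4],[-186,-141,48,1.573],[-186,-141,48,1.573]],
])

```text
time_s: 28.18
tool_pos: [0.5919, 0.0384, 0.1973]
tool_rot: [-2.131, -2.306, 0.003]
ft_force: [-0.1, -0.9, 0.3]
width: 0.0556
```

Run:
```python
from h import *
go(.5928,.0395,.042,1.649)
```

```text
t 28.175 pos [0.5919 0.0384 0.1973] xang 1.6496 down [-0.002 -0.    -1.   ] F [-0.1 -0.9  0.3] w 0.0556 q [-0.01  0.47  1.58 -0.    1.1  -0.09]
shift mm [  1.    1.4 155.3] twist 0.001
```

>>> jog_arm([
  [[1,1,40,0],[1,1,85,0],[1,1,120,0],[1,1,140,0],[1,1,152,0],[1,1,157,0],[1,1,157,0],[1,1,157,0]],
])

```text
time_s: 29.18
tool_pos: [0.5931, 0.0398, 0.0425]
tool_rot: [2.132, 2.306, 0.001]
ft_force: [-0.1, -0.2, -0.3]
width: 0.0557
```

Run:
```python
from h import *
go(.5928,.0395,.042,1.649)
c=capture('scene');cv2.imwrite('pics/s14.png',cv2.resize(c['pixels'][60:210,290:470],None,fx=4,fy=4))
```

```text
t 29.175 pos [0.5931 0.0398 0.0425] xang 1.649 down [ 0.001 -0.    -1.   ] F [-0.1 -0.2 -0.3] w 0.0557 q [-0.01  0.68  1.66  0.    0.79 -0.09]
shift mm [-0.3 -0.3  0.5] twist -0.0
```

View pics/s14.png

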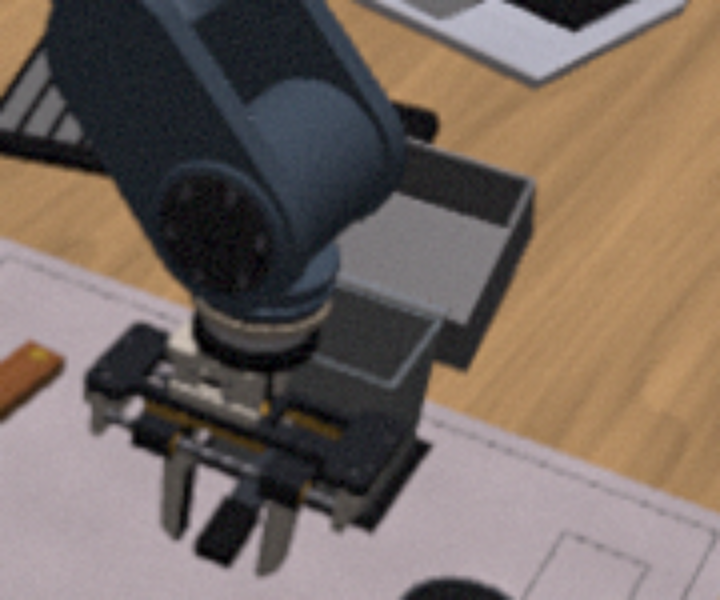

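The fingers straddle the pad at (230,530). Pinching.

>>> jog_arm([
  [[0,0,0,0],[0,0,0,0],[0,0,0,0],[0,0,0,0],[0,0,0,0],[0,0,0,0]],
], gripper=1)

```text
time_s: 29.98
tool_pos: [0.5943, 0.0398, 0.0419]
tool_rot: [2.131, 2.304, 0.005]
ft_force: [8.6, 0.8, -5.7]
width: 0.0274
```

>>> jog_arm([
  [[0,0,-1,0],[0,0,-2,0],[-0.2,0,-3,0],[-0.4,0,-4,0],[-0.5,0,-5,0],[-0.6,0,-6,0],[-0.7,0,-7,0],[-0.8,0,-8,0],[-1,0,-9,0],[-1.2,0,-10,0]],
])

```text
time_s: 31.22
tool_pos: [0.5943, 0.0386, 0.0511]
tool_rot: [2.131, 2.304, 0.004]
ft_force: [12.6, 1.7, -16.0]
width: 0.0277
```

Run:
```python
from h import *
go(.5928,.0395,.042,1.649)
c=capture('scene');cv2.imwrite('pics/s15.png',cv2.resize(c['pixels'][60:210,290:470],None,fx=4,fy=4))
```

```text
t 31.225 pos [0.5943 0.0386 0.0511] xang 1.6487 down [ 0.004  0.    -1.   ] F [ 12.6   1.7 -16. ] w 0.0277 q [-0.01  0.67  1.66  0.    0.81 -0.09]
shift mm [ 1.  -1.5  9.1] twist -0.0
```

View pics/s15.png

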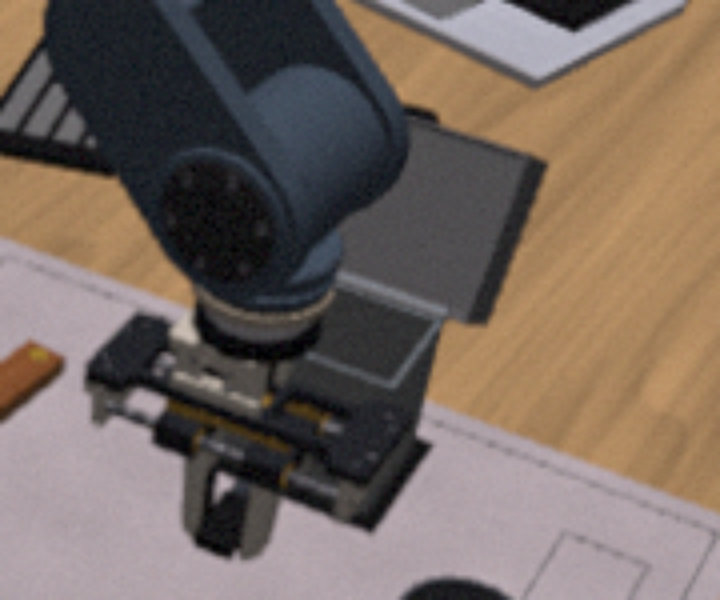

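The pedal follows and the hood is turning. Continuing slowly.

>>> jog_arm([
  [[-0.1,1,-1,0],[-0.3,1,-2,0],[-0.4,1,-3,0],[-0.5,1,-4,0],[-0.6,1,-5,0],[-0.7,1,-6,0],[-0.8,1,-7,0],[-0.8,1,-8,0],[-0.8,1,-9,0],[-0.8,1,-10,0]],
])

```text
time_s: 32.52
tool_pos: [0.5945, 0.0379, 0.0608]
tool_rot: [2.132, 2.305, 0.002]
ft_force: [9.9, 0.6, -13.6]
width: 0.0277
```

>>> jog_arm([
  [[0,0,-1,0],[0,0,-2,0],[0,0,-3,0],[0.2,0,-4,0],[0.3,0,-5,0],[0.4,0,-6,0],[0.5,0,-7,0],[0.6,0,-8,0],[0.8,0,-9,0],[0.9,0,-10,0]],
])

```text
time_s: 33.78
tool_pos: [0.5945, 0.0383, 0.0709]
tool_rot: [2.132, 2.305, 0.001]
ft_force: [7.5, -2.1, -11.5]
width: 0.0279
```

Run:
```python
from h import *
go(.5928,.0395,.087,1.649)
c=capture('scene');cv2.imwrite('pics/s16.png',cv2.resize(c['pixels'][60:210,290:470],None,fx=4,fy=4))
```

```text
t 33.775 pos [0.5945 0.0383 0.0709] xang 1.6489 down [ 0.002 -0.001 -1.   ] F [  7.5  -2.1 -11.5] w 0.0279 q [-0.01  0.64  1.65 -0.    0.85 -0.09]
shift mm [  1.3  -1.6 -16.1] twist -0.0
```

View pics/s16.png

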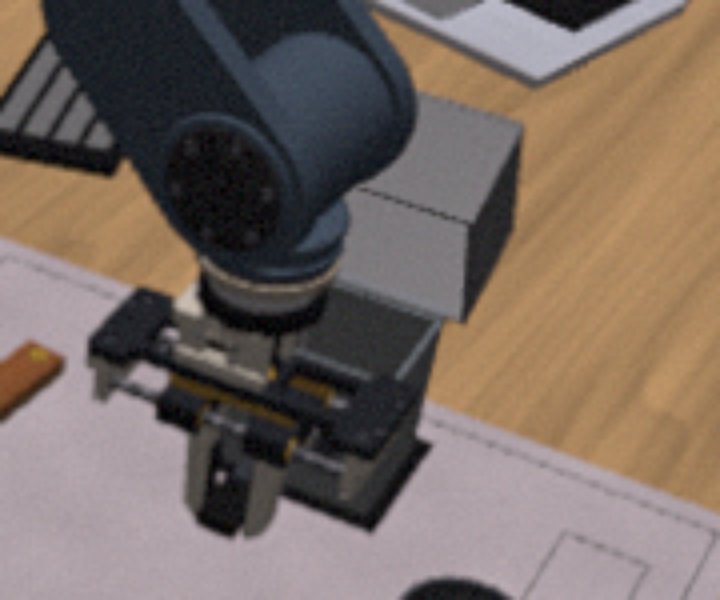

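The hood's front wall is now swinging down over the bin, about a third of the travel left. Continuing slower.

>>> jog_arm([
  [[0.1,0.5,-0.8,0],[0.2,1,-1.6,0],[0.3,1,-2.4,0],[0.4,1,-3.2,0],[0.5,1,-4,0],[0.6,1,-4.8,0],[0.7,1,-5.6,0],[0.8,1,-6.4,0],[0.9,1,-7.2,0],[1,1,-8,0]],
])

```text
time_s: 35.08
tool_pos: [0.5945, 0.0394, 0.0787]
tool_rot: [2.133, 2.306, -0.001]
ft_force: [4.5, -2.4, -11.2]
width: 0.0279
```

>>> jog_arm([
  [[0.1,0,-0.7,0],[0.2,0,-1.4,0],[0.3,0,-2.1,0],[0.4,0,-2.8,0],[0.5,0,-3.5,0],[0.6,0,-4.2,0],[0.7,0,-4.9,0],[0.8,0,-5.5,0],[0.8,0,-6,0],[0.8,0,-6,0]],
])

```text
time_s: 36.33
tool_pos: [0.5944, 0.0408, 0.0857]
tool_rot: [-2.133, -2.306, -0.0]
ft_force: [2.8, -1.3, -7.4]
width: 0.0281
```

Run:
```python
from h import *
go(.5928,.0395,.087,1.649)
c=capture('scene');cv2.imwrite('pics/s17.png',cv2.resize(c['pixels'][60:210,290:470],None,fx=4,fy=4))
```

```text
t 36.325 pos [0.5944 0.0408 0.0857] xang 1.6488 down [-0.  0. -1.] F [ 2.8 -1.3 -7.4] w 0.0281 q [-0.01  0.62  1.64  0.    0.88 -0.09]
shift mm [-1.1 -1.7 -1.3] twist -0.0
```

View pics/s17.png

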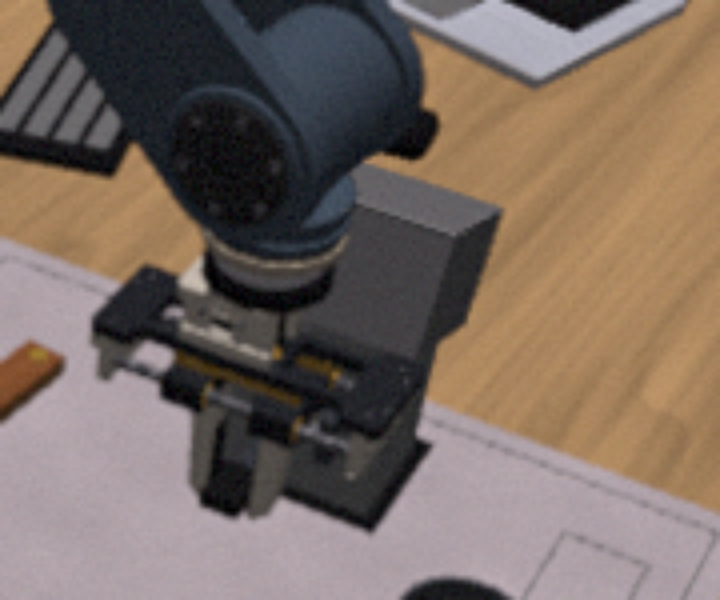

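Almost shut. I'll raise it to the upper stop and watch the force.

>>> jog_arm([
  [[0,0,-0.5,0],[0,0,-1,0],[0,0,-1.5,0],[0,0,-2,0],[0,0,-2.5,0],[0,0,-3,0],[0,0,-3,0]],
])

```text
time_s: 37.25
tool_pos: [0.5944, 0.0411, 0.0887]
tool_rot: [-2.133, -2.306, -0.001]
ft_force: [1.2, 5.4, -9.4]
width: 0.0278
```

>>> jog_arm([
  [[0,0,-0.5,0],[0,0,-1,0],[0,0,-1.5,0],[0,0,-2,0],[0,0,-2,0]],
])

```text
time_s: 37.88
tool_pos: [0.5944, 0.0414, 0.0907]
tool_rot: [-2.133, -2.306, -0.001]
ft_force: [2.1, 7.3, -9.5]
width: 0.0278
```

Run:
```python
from h import *
c=capture('scene');cv2.imwrite('pics/s18.png',cv2.resize(c['pixels'][90:200,320:430],None,fx=5,fy=5,interpolation=cv2.INTER_CUBIC))
C0=__import__('pickle').load(open('c0.pkl','rb'))
cv2.imwrite('pics/s18.png',np.hstack([cv2.resize(x['pixels'][90:200,330:430],None,fx=4,fy=5,interpolation=cv2.INTER_CUBIC) for x in(c,C0['scene'])]))
```

```text
(no output)
```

View pics/s18.png

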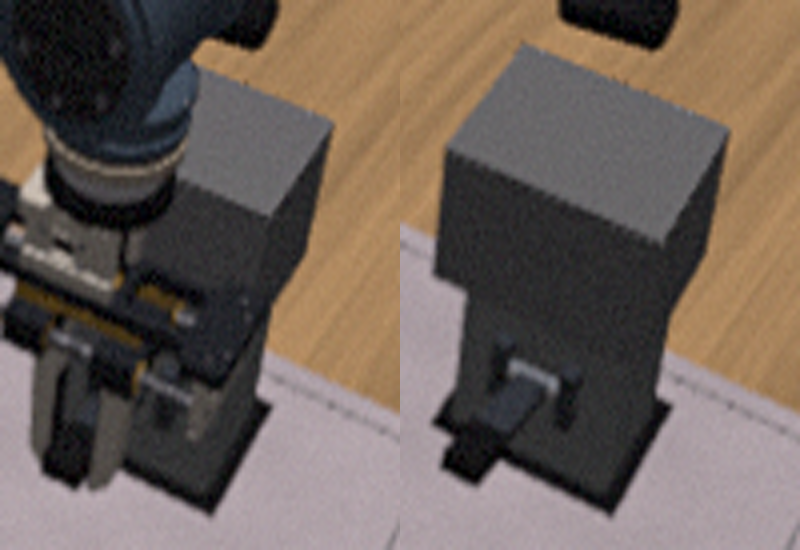

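The hood's front top corner is at (270,213) against (263,243) when shut, so the fingers slipped up the pad a few mm. I'll regrip lower and finish.

>>> jog_arm([
  [[0,0,0,0],[0,0,0,0],[0,0,0,0],[0,0,6,0],[0,0,13,0],[0,0,13,0]],
], gripper=0.5)

```text
time_s: 38.67
tool_pos: [0.594, 0.0407, 0.0767]
tool_rot: [-2.132, -2.306, 0.002]
ft_force: [-0.5, -0.3, -0.2]
width: 0.0464
```

>>> jog_arm([
  [[0,0,0,0],[0,0,0,0],[0,0,0,0],[0,0,0,0],[0,0,0,0]],
], gripper=1)

```text
time_s: 39.3
tool_pos: [0.5945, 0.0407, 0.0778]
tool_rot: [2.133, 2.306, 0.0]
ft_force: [-1.0, -0.5, 2.5]
width: 0.0276
```

>>> jog_arm([
  [[0,0,-0.5,0],[0,0,-1,0],[0,0,-1.5,0],[0,0,-2,0],[0.1,0,-2.5,0],[0.2,0,-3,0],[0.3,0,-3.5,0],[0.4,0,-4,0],[0.5,0,-4.5,0],[0.5,0,-4.5,0]],
])

```text
time_s: 40.55
tool_pos: [0.5941, 0.041, 0.0797]
tool_rot: [-2.133, -2.306, 0.001]
ft_force: [13.4, 1.1, -34.4]
width: 0.0278
```

```bash
cat >> h.py <<'E'
def hood(n):
    c=capture('scene')
    C0=__import__('pickle').load(open('c0.pkl','rb'))
    cv2.imwrite(f'pics/{n}.png',np.hstack([cv2.resize(x['pixels'][90:200,330:430],None,fx=4,fy=5,interpolation=cv2.INTER_CUBIC) for x in(c,C0['scene'])]))
E
python3 -c "
from h import *
hood('s19');go(.59,.04,.08)"
```

```text
t 40.6 pos [0.5941 0.041  0.0797] xang 1.6486 down [-0.001 -0.    -1.   ] F [ 13.1   0.8 -33.1] w 0.0276 q [-0.01  0.63  1.65 -0.    0.87 -0.09]
shift mm [-0.7 -4.2 -0.3] twist None
```

View pics/s19.png

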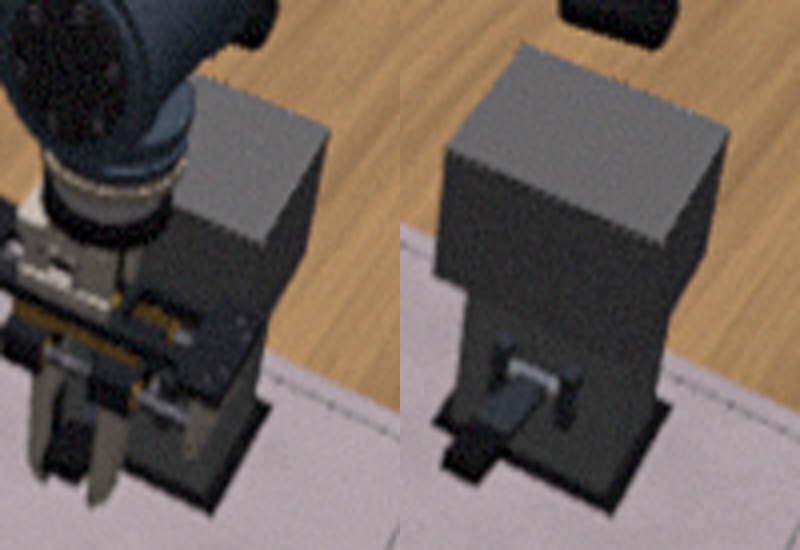

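The front top corner now matches the shut picture (264,243) and the stop pushes back with 34 N. I'll relax slightly, release and retreat.

>>> jog_arm([
  [[0,0,1.0,0],[0,0,1.5,0]],
])

```text
time_s: 40.85
tool_pos: [0.5943, 0.041, 0.0796]
tool_rot: [-2.133, -2.306, 0.001]
ft_force: [5.9, 0.0, -13.8]
width: 0.0278
```

>>> jog_arm([
  [[0,0,0,0],[0,0,0,0],[0,0,0,0],[0,0,0,0],[0,0,0,0],[0,0,0,0],[0,0,0,0]],
], gripper=0.3)

```text
time_s: 41.72
tool_pos: [0.5944, 0.0412, 0.0806]
tool_rot: [-2.133, -2.306, 0.0]
ft_force: [0.2, -0.4, -0.3]
width: 0.0653
```

>>> jog_arm([
  [[0,0,-15,0],[0,0,-50,0],[0,0,-100,0],[0,0,-150,0],[-50,0,-170,0],[-110,-20,-170,0],[-170,-60,-170,0],[-220,-100,-170,0],[-250,-140,-170,0],[-250,-140,-170,0]],
])

```text
time_s: 42.98
tool_pos: [0.4723, -0.2212, 0.2518]
tool_rot: [2.137, 2.301, -0.0]
ft_force: [-0.3, -0.7, 0.4]
width: 0.0651
```

```bash
python3 -c "
from h import *
hood('s20');go(.59,.04,.08)
t=capture('top');c=capture('scene');import pickle
pickle.dump({'top':t,'scene':c},open('c6.pkl','wb'))
save(t,'t20');save(c,'sc20')"
```

```text
t 43.025 pos [ 0.4736 -0.2201  0.2518] xang 1.6459 down [ 0.001 -0.001 -1.   ] F [0.9 0.2 0.5] w 0.0648 q [-0.52  0.28  1.71  0.    1.15 -0.6 ]
shift mm [250.7 135.4 171.8] twist None
```

View pics/s20.png

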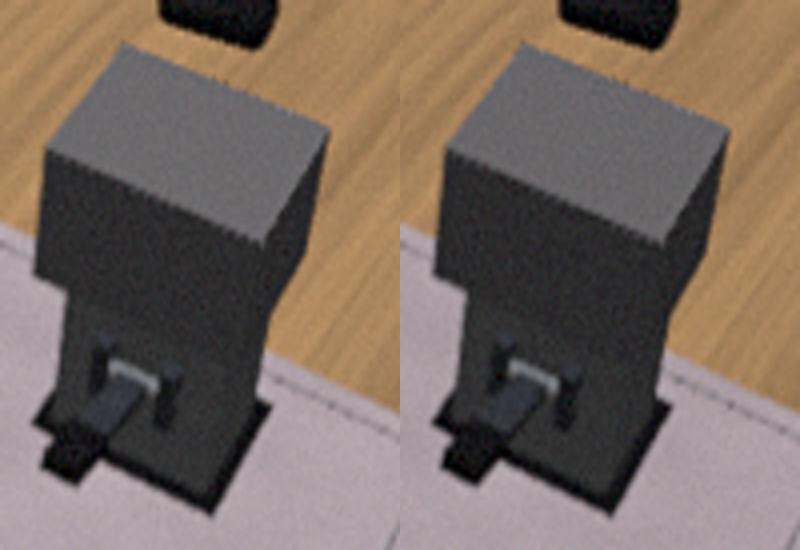

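View pics/t20.png

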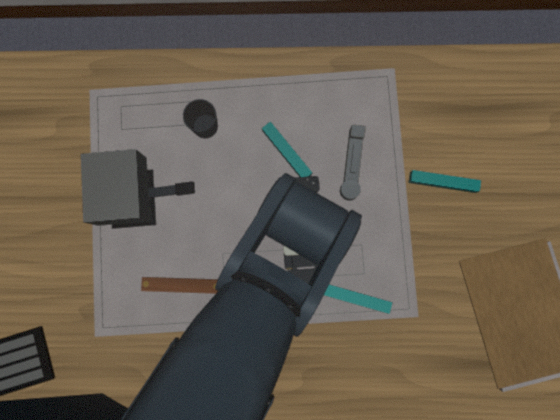

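Hood and pedal look identical to the first picture, and the cup, casting and rule sit where they were. One numeric check of sub-pixel shift before handing in.

Run:
```python
from h import *
import pickle
a=pickle.load(open('c0.pkl','rb'));b=pickle.load(open('c6.pkl','rb'))
g=lambda c,n,r:cv2.cvtColor(c[n]['pixels'],cv2.COLOR_BGR2GRAY)[r[1]:r[3],r[0]:r[2]].astype(np.float32)
for nm,n,r in(('pad','scene',(332,165,372,195)),('hood','scene',(330,95,420,150)),('pad','top',(150,170,210,210)),('hood','top',(75,140,150,230)),('stub','scene',(195,240,255,295)),('cup','top',(170,85,230,150)),('casting','top',(335,115,375,175)),('rule','top',(130,268,205,300))):
    A,B=g(a,n,r),g(b,n,r);print(nm,n,cv2.phaseCorrelate(A,B,cv2.createHanningWindow(A.shape[::-1],cv2.CV_32F)),'meandiff',abs(A-B).mean())
print((np.array(b['top']['depth'][180:195,100:125])-a['top']['depth'][180:195,100:125]).mean())
```

```text
pad scene ((0.04944551594595481, 0.16432526842022632), 0.9225054546197256) meandiff 1.8383858
hood scene ((0.02068993268014907, -0.06667981444182303), 0.9683749400244819) meandiff 4.050707
pad top ((-0.0799793039122747, -0.04053897751273183), 0.9893975814183553) meandiff 4.976025
hood top ((0.5532528381508257, -0.09791150622013589), 0.922853997124566) meandiff 4.66916
stub scene ((-6.956539309044274e-05, -0.04915495363240652), 1.010477639834086) meandiff 4.801515
cup top ((0.1095573134684642, -0.06157123769691708), 1.051420681564896) meandiff 13.768461
casting top ((-0.06587386380091687, 0.03857677400518611), 0.934133393963178) meandiff 5.3676486
rule top ((0.5989598604222408, -0.12022661588984107), 0.9844352833429972) meandiff 4.661846
-0.0053506577
```

The hood's depth differs by 5 mm, which needs a check before I hand in.

Run:
```python
from h import *
import pickle
D={'0':pickle.load(open('c0.pkl','rb')),'6':pickle.load(open('c6.pkl','rb'))}
D['7']={n:capture(n) for n in('top','scene')}
for k in D:
    t=D[k]['top'];print(k)
    for v0 in(160,185,210):
        print([round(np.median([wd(t,u,v,t['depth'][v,u])[2] for u in range(u0,u0+10) for v in range(v0,v0+8)]),4) for u0 in(86,98,110,122,132)])
    print('desk',[round(np.median([wd(t,u,v,t['depth'][v,u])[2] for u in range(u0,u0+10) for v in range(300,308)]),4) for u0 in(110,200)],'pad',np.median([wd(t,u,v,t['depth'][v,u])[2] for u in range(178,192) for v in range(185,191)]))
    s=D[k]['scene'];f=lambda u,v:wd(s,u,v)
    print('scene hood',[np.round(np.median([wd(s,u+i,v+j,s['depth'][v+j,u+i])[2] for i in range(-3,4) for j in range(-3,4)]),4) for u,v in((372,108),(360,118),(395,122),(385,130))])
```

```text
0
[np.float64(0.1975), np.float64(0.1979), np.float64(0.1974), np.float64(0.1973), np.float64(0.1937)]
[np.float64(0.198), np.float64(0.1977), np.float64(0.1973), np.float64(0.1977), np.float64(0.1961)]
[np.float64(0.1979), np.float64(0.1976), np.float64(0.1974), np.float64(0.1976), np.float64(0.1965)]
desk [np.float64(0.0008), np.float64(0.0008)] pad 0.09178266677869867
scene hood [np.float64(0.1964), np.float64(0.1958), np.float64(0.1965), np.float64(0.1959)]
6
[np.float64(0.1978), np.float64(0.1978), np.float64(0.1975), np.float64(0.1976), np.float64(0.1937)]
[np.float64(0.1975), np.float64(0.1977), np.float64(0.1977), np.float64(0.1971), np.float64(0.1956)]
[np.float64(0.1978), np.float64(0.1975), np.float64(0.1975), np.float64(0.1973), np.float64(0.1966)]
desk [np.float64(0.0015), np.float64(0.0025)] pad 0.09121762656992008
scene hood [np.float64(0.196), np.float64(0.196), np.float64(0.1962), np.float64(0.1956)]
7
[np.float64(0.1974), np.float64(0.1977), np.float64(0.1973), np.float64(0.1973), np.float64(0.1947)]
[np.float64(0.1975), np.float64(0.1973), np.float64(0.1975), np.float64(0.1969), np.float64(0.1957)]
[np.float64(0.1976), np.float64(0.1976), np.float64(0.1974), np.float64(0.1972), np.float64(0.1965)]
desk [np.float64(0.0012), np.float64(0.0034)] pad 0.09116017951936478
scene hood [np.float64(0.196), np.float64(0.1958), np.float64(0.1965), np.float64(0.1961)]
```

The hood top is level and at its original height, so the 5 mm came from missing depth pixels in the mean. The pad is within 0.6 mm. Handing in.

```bash
python3 -c "
from h import *
print(job_done())"
```

```text
the job is handed in; nothing more can be done
None
```

The long sample is standing in the bin, the hood is shut over it, and I handed the job in after about 43 s of the 72 s allowed. I don't have a verdict; `job_done` reports none.

**What I did**
1. I pressed the pedal to its stop with the fingers shut, and the hood stayed fully open.
2. I laid the long sample over the bin's -x rim and let it tip in. I then gripped it near the top, straightened it against the -x wall, set it on the floor and let go.
3. I pinched the pedal pad and raised it over about 11 s.

**What went wrong on the way**
- I first loosened the grip to let the sample swing down by its own weight. That failed: it dropped flat on the desk from about 5 cm, so I picked it up again.
- Near the end of the lift the fingers slipped a few millimetres up the pad. I gripped it again lower and lifted to the upper stop, which pushed back with 34 N.

**Last checks**
- **Sample:** before shutting, its top was at 167 mm (169 expected) and both views showed it upright. I could not see it once the hood was shut.
- **Hood and pedal:** the hood top is level and at its starting height (197 mm). The pad is within 0.6 mm of where it started.
- **Other objects:** comparing the first and last pictures, the short sample, cup and casting shifted by about 0.1 pixel or less, and the rule by 0.6 pixel.
- **One disagreement:** a simple average of the depth picture put the hood top 5 mm off. Medians over the hood top showed no change, so I put it down to missing depth readings.
- **Robot:** the arm was clear of everything when I handed in.

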